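Set the press fence, gauge the sleeves and queue the good ones

ROBOT

A 7-joint arm with a two-finger parallel gripper is mounted at the origin on the work surface. World frame = base frame: x ahead of the robot, y to its left, z up, the work surface at z = 0. Lengths are in m, angles in rad, forces in N, time in s.
With the tool pointing down it reaches from about 0.425 to 0.925 m from the base axis. Payload 6.8 kg.
Tool frame: the origin (TCP) lies at the very end of the fingers, on their centre line; the grasp point (between the pads) lies 19 mm behind it; z points along the fingers, y is the line along which they close (so a half turn about z gives the same grasp; the last joint's range is limited). The gripper opens to 85 mm and grips with 20 to 120 N. Pads are 22 mm wide; open, the fingers measure 114 mm over their backs; the gripper's body (76 mm by 85 mm) begins 54 mm behind the grasp point. The pads swing forward as they close: fully open they stand 13 mm farther back than shut.
Start: joints at [-1.315, 0.477, 0.022, 1.555, -0.011, 1.109, -0.083], TCP at [0.24, 0.631, 0.231] pointing down, gripper open.
Joint ranges: [-2.96, 2.96], [-0.34, 2.1], [-1.41, 1.46], [0.24, 2.44], [-1.37, 4.51], [0.17, 1.92], [-2.96, 2.96]. Speed limits (rad/s): [2.39, 2.39, 3.14, 3.14, 3.14, 3.14, 3.14].

INTERFACE

Orientations are given as a unit quaternion [w, x, y, z].
In Python, from station import bot, cams, job gives the robot as it stands (bot), with the cameras (cams) and the job (job).
- The arm moves only by the shell command python3 nudge.py [FORCE], which reads ROWS from standard input. ROWS is one flat JSON list of numbers that holds 1 to 20 rows one after another, with no inner brackets; each row has 5 numbers: dx, dy, dz in m, then a turn about the tool's z in rad, then the opening from 0.0 (shut) to 1.0 (fully open); each row shifts and turns the commanded pose from where the row before left it, along the tool's axes as they then stand; what a row does not reach is not made up. A row lasts 1/10 s, in which the tool goes at most 0.05 m and 0.15 rad, less where a joint would pass 70% of its speed; a pose out of reach is approached as far as the arm can. The fingers move at their own pace and stop on an object; FORCE is the grip in N (left out, the last holds). Time passes only in rows, so rows that do not move let the fingers close. It prints the time, the measured TCP pose, the force, the opening and the grip force at its end. Input that does not fit is refused with a message, and nothing moves.
- bot.get_obs(): the state, without advancing time (a new reading comes with each control period).
- cams.read_camera(name): name is "scene" or "top" or "wrist"; returns the picture (400x640x3 uint8, blue, green, red); there is no depth.
- cams.camera_info(name): a dict with "vertical_fov" (degrees; the focal length in pixels is half the picture's height over the tangent of half this angle, whatever the lens; pixels are square), "cx", "cy" (the principal point, pixels), "k1" (the pictures are not rectified: a ray, as slopes to the right and down, at radius r is drawn at 1 + k1 r^2 times it, then the intrinsics apply), "view" (4x4, takes a point from world to camera coordinates); the wrist camera has in their place "hand_eye" (4x4, takes a point from camera to tool coordinates, whose origin is the TCP and whose axes are the flange's). Camera axes: x right, y up, looking along -z (the intrinsics and any distortion apply to the point x, -y, -z); pixel columns grow to the right and rows downward; lengths in m; the calibration is good to about 2 mm. A picture is of the moment at which its call begins: read the wrist's pose just before it. camera_info takes no time and is no camera call.
- job.hand_in(): hands the job in; it is judged then, once.
The state is a dict: "t": time; "q": joint angles; "joint_vel": joint speeds; "joint_torque": joint torques, N m; "eef_pos": TCP position; "tool_rot": TCP orientation; "contact_force": force on the tool from outside, world axes, zero at the start; "torque": the same for the moment, N m; "gripper_width": opening from 0.0 (shut) to 1.0 (fully open); "grasp_force": force on a finger pad.
Only numpy, scipy, OpenCV 4.12 (cv2) and the standard library are available. Lean on these libraries where they do the work, as an engineer would, in place of code of your own. Each camera call takes 0.05 s, during which the arm holds its last target. There are 200 camera calls.

TASK

First lay the straightedge flat on the table with one long edge flush against the front edge of the green press bed, not overhanging the bed's ends, and leave it there. Then put every sleeve on the go/no-go gauge, one to a pin, until all of them are on it together; only then take them off: stand those that had dropped right down to the gauge plate in a single row on the table close against the straightedge's free long edge, and put those that had stayed up on the pin shoulder into the scrap carton. Leave the bottle, the tape roll and the brass coupling where they are.

Things in the scene. Friction and masses are not known exactly. Their poses are not given: they have to be found in the camera images.
- straightedge: Steel straightedge, a flat strip 220 x 56 x 6 mm with a black upright grip block along its middle line (90 mm long, 14 mm thick, top 44 mm above the underside); loose, 0.35 kg. Origin: centre of the underside. Its x runs along the length, y across the width, z up. Hold it by the grip block across its 14 mm. It starts flat on the table.
- bed_edge (a point): Middle of the front edge of the fixed green press bed, at table height. The bed plate is 280 mm long and 16 mm high; its straight upright front face runs along this point's y; x points into the bed, away from the free table, z up. Press parts up to 95 mm tall stand on it, 75 mm and more behind the edge. Place and yaw vary.
- gauge: Fixed go/no-go gauge: dark steel plate 170 x 170 x 20 mm with four upright steel pins at (+-45, +-45) mm. Origin: centre of the underside, z up.
- pin1 (a point): Foot of gauge pin 1, on its axis at the plate's top face, 20 mm above the table; z up. The pin is 31 mm in diameter up to 20 mm, narrows in a cone to 22 mm at 28 mm and goes on as a 22 mm nose to 48 mm, all above the plate. A sleeve of large bore goes down to the plate; one of small bore stops on the cone, its foot about 24 mm above the plate.
- pin2 (a point): Foot of gauge pin 2, on its axis at the plate's top face, 20 mm above the table; z up. The pin is 31 mm in diameter up to 20 mm, narrows in a cone to 22 mm at 28 mm and goes on as a 22 mm nose to 48 mm, all above the plate. A sleeve of large bore goes down to the plate; one of small bore stops on the cone, its foot about 24 mm above the plate.
- pin3 (a point): Foot of gauge pin 3, on its axis at the plate's top face, 20 mm above the table; z up. The pin is 31 mm in diameter up to 20 mm, narrows in a cone to 22 mm at 28 mm and goes on as a 22 mm nose to 48 mm, all above the plate. A sleeve of large bore goes down to the plate; one of small bore stops on the cone, its foot about 24 mm above the plate.
- pin4 (a point): Foot of gauge pin 4, on its axis at the plate's top face, 20 mm above the table; z up. The pin is 31 mm in diameter up to 20 mm, narrows in a cone to 22 mm at 28 mm and goes on as a 22 mm nose to 48 mm, all above the plate. A sleeve of large bore goes down to the plate; one of small bore stops on the cone, its foot about 24 mm above the plate.
- sleeve1: White plastic sleeve (open tube), 52 mm outside diameter, 60 mm long, 0.12 kg, standing upright at the start. Its bore is 34 or 26 mm: the gauge tells which; outside all are alike. Three or four of the five sleeves are present. Origin: centre of the lower end, z up along the tube.
- sleeve2: White plastic sleeve (open tube), 52 mm outside diameter, 60 mm long, 0.12 kg, standing upright at the start. Its bore is 34 or 26 mm: the gauge tells which; outside all are alike. Three or four of the five sleeves are present. Origin: centre of the lower end, z up along the tube.
- sleeve3: White plastic sleeve (open tube), 52 mm outside diameter, 60 mm long, 0.12 kg, standing upright at the start. Its bore is 34 or 26 mm: the gauge tells which; outside all are alike. Three or four of the five sleeves are present. Origin: centre of the lower end, z up along the tube.
- sleeve4: White plastic sleeve (open tube), 52 mm outside diameter, 60 mm long, 0.12 kg, standing upright at the start. Its bore is 34 or 26 mm: the gauge tells which; outside all are alike. Three or four of the five sleeves are present. Origin: centre of the lower end, z up along the tube.
- sleeve5: White plastic sleeve (open tube), 52 mm outside diameter, 60 mm long, 0.12 kg, standing upright at the start. Its bore is 34 or 26 mm: the gauge tells which; outside all are alike. Three or four of the five sleeves are present. Origin: centre of the lower end, z up along the tube.
- scrap_carton: Fixed open cardboard box for scrap sleeves, outside 130 (x) x 240 (y) x 50 mm, walls and floor 5 mm. Origin: centre of the underside, z up.
- oil_bottle: Bystander: grey bottle 52 mm in diameter, 150 mm tall, origin under its centre.
- tape_roll: Bystander: roll of tape lying flat, 100 mm across, 45 mm high, origin under its centre.
- coupling: Bystander: brass coupling 44 mm in diameter, 55 mm tall, origin under its centre.

How it is judged:
On the way, in this order (a step that is already met when the one before it is completed fails the run):
1. the straightedge lies flat on the table, flush against the front edge of the press bed (angle between the x axis of straightedge and the y axis of bed_edge, either way round below 0.025 rad and x of straightedge in the frame of bed_edge between -0.031 and -0.0265 m and y of straightedge in the frame of bed_edge between -0.033 and 0.033 m and height (world z) of straightedge below 0.004 m and angle between straightedge's own z axis and vertical below 0.05 rad and linear speed of straightedge below 0.02 m/s), for 0.2 s.
2. every sleeve is on a gauge pin, as far down as it goes, all at the same time (((horizontal distance between sleeve1 and pin1 below 0.006 m and z of sleeve1 in the frame of pin1 below 0.005 m) or (horizontal distance between sleeve1 and pin2 below 0.006 m and z of sleeve1 in the frame of pin2 below 0.005 m) or (horizontal distance between sleeve1 and pin3 below 0.006 m and z of sleeve1 in the frame of pin3 below 0.005 m) or (horizontal distance between sleeve1 and pin4 below 0.006 m and z of sleeve1 in the frame of pin4 below 0.005 m)) and angle between each of sleeve1, sleeve2, sleeve3, sleeve4, sleeve5's own z axis and vertical below 0.1 rad and linear speed of each of sleeve1, sleeve2, sleeve3, sleeve4, sleeve5 below 0.03 m/s and ((horizontal distance between sleeve2 and pin1 below 0.006 m and z of sleeve2 in the frame of pin1 below 0.036 m) or (horizontal distance between sleeve2 and pin2 below 0.006 m and z of sleeve2 in the frame of pin2 below 0.036 m) or (horizontal distance between sleeve2 and pin3 below 0.006 m and z of sleeve2 in the frame of pin3 below 0.036 m) or (horizontal distance between sleeve2 and pin4 below 0.006 m and z of sleeve2 in the frame of pin4 below 0.036 m)) and ((horizontal distance between sleeve3 and pin1 below 0.006 m and z of sleeve3 in the frame of pin1 below 0.005 m) or (horizontal distance between sleeve3 and pin2 below 0.006 m and z of sleeve3 in the frame of pin2 below 0.005 m) or (horizontal distance between sleeve3 and pin3 below 0.006 m and z of sleeve3 in the frame of pin3 below 0.005 m) or (horizontal distance between sleeve3 and pin4 below 0.006 m and z of sleeve3 in the frame of pin4 below 0.005 m)) and ((horizontal distance between sleeve4 and pin1 below 0.006 m and z of sleeve4 in the frame of pin1 below 0.005 m) or (horizontal distance between sleeve4 and pin2 below 0.006 m and z of sleeve4 in the frame of pin2 below 0.005 m) or (horizontal distance between sleeve4 and pin3 below 0.006 m and z of sleeve4 in the frame of pin3 below 0.005 m) or (horizontal distance between sleeve4 and pin4 below 0.006 m and z of sleeve4 in the frame of pin4 below 0.005 m)) and ((horizontal distance between sleeve5 and pin1 below 0.006 m and z of sleeve5 in the frame of pin1 below 0.036 m) or (horizontal distance between sleeve5 and pin2 below 0.006 m and z of sleeve5 in the frame of pin2 below 0.036 m) or (horizontal distance between sleeve5 and pin3 below 0.006 m and z of sleeve5 in the frame of pin3 below 0.036 m) or (horizontal distance between sleeve5 and pin4 below 0.006 m and z of sleeve5 in the frame of pin4 below 0.036 m))), for 0.2 s.
At the end, for the whole second after the job is handed in: Straightedge flat, within 3 mm of the bed edge, parallel to 0.025 rad, not past the bed's ends; sleeves that dropped fully stand upright on the table within 12 mm of its free edge, within its length; sleeves that stayed up are in the scrap carton; all at rest (all of step 1 and x of sleeve1 in the frame of bed_edge between -0.095 and -0.078 m and x of sleeve1 in the frame of straightedge between -0.11 and 0.11 m and angle between each of sleeve1, sleeve3, sleeve4's own z axis and vertical below 0.08 rad and height (world z) of each of sleeve1, sleeve3, sleeve4 below 0.006 m and linear speed of each of sleeve1, sleeve3, sleeve4, sleeve2, sleeve5 below 0.02 m/s and x of sleeve3 in the frame of bed_edge between -0.095 and -0.078 m and x of sleeve3 in the frame of straightedge between -0.11 and 0.11 m and x of sleeve4 in the frame of bed_edge between -0.095 and -0.078 m and x of sleeve4 in the frame of straightedge between -0.11 and 0.11 m and x of sleeve2 in the frame of scrap_carton between -0.06 and 0.06 m and y of sleeve2 in the frame of scrap_carton between -0.115 and 0.115 m and z of sleeve2 in the frame of scrap_carton between 0 and 0.06 m and x of sleeve5 in the frame of scrap_carton between -0.06 and 0.06 m and y of sleeve5 in the frame of scrap_carton between -0.115 and 0.115 m and z of sleeve5 in the frame of scrap_carton between 0 and 0.06 m); the robot touches nothing.
It fails at once if a bystander (bottle, tape roll, coupling) is moved more than 5 cm (distance of any of oil_bottle, tape_roll, coupling from where it was at the start of the episode above 0.05 m).
Of sleeve1, sleeve2, sleeve3, sleeve4, sleeve5 only 3 to 4 are there at a start; the rules pass over those that are not, and their reading is None.
At some moment in a run one of straightedge, sleeve1, sleeve2, sleeve3, sleeve4, sleeve5 may be knocked a few centimetres aside while the robot is not near it.
It also fails if it takes over 210 s, if anything falls off the work surface, if the arm or the gripper's body presses on something with over 40 N, if the wrist force passes 120 N, or if a joint passes its speed limit or range.

## Working session

There is one attempt and no reset: what is moved stays moved. The work goes in short steps, Python scripts to look and compute and a shell command to move; the robot and the scene stay as the last step left them, time stands still between calls to the robot, and variables do not carry over. Pictures are saved under pics/ and viewed, at most 14 in all, crops included, and the job is handed in when it is done.

```bash
ls; mkdir -p pics; cat > h.py <<'E'
import numpy as np, cv2
from station import bot, cams, job
from scipy.spatial.transform import Rotation as R
def Rt():
    o=bot.get_obs(); q=o["tool_rot"]; return np.array(o["eef_pos"]),R.from_quat([q[1],q[2],q[3],q[0]]).as_matrix()
def cam(name):
    """returns picture, f, ci, R_cw, origin"""
    p,r=Rt(); ci=cams.camera_info(name); im=cams.read_camera(name)
    f=200/np.tan(np.radians(ci["vertical_fov"])/2)
    if "hand_eye" in ci:
        H=np.array(ci["hand_eye"]); T=np.eye(4);T[:3,:3]=r;T[:3,3]=p; M=T@H
    else: M=np.linalg.inv(np.array(ci["view"]))
    return dict(im=im,K=np.array([[f,0,ci["cx"]],[0,f,ci["cy"]],[0,0,1.]]),D=np.array([ci["k1"],0,0,0.]),M=M)
def ray(c,uv):
    uv=np.asarray(uv,float).reshape(-1,1,2)
    s=cv2.undistortPoints(uv,c["K"],c["D"]).reshape(-1,2)
    d=np.c_[s[:,0],-s[:,1],-np.ones(len(s))]@c["M"][:3,:3].T
    return c["M"][:3,3],d
def onz(c,uv,z):
    o,d=ray(c,uv); return o+d*((z-o[2])/d[:,2:3])
def proj(c,P):
    P=np.asarray(P,float).reshape(-1,3); q=(P-c["M"][:3,3])@c["M"][:3,:3]
    return cv2.projectPoints(q*[1,-1,-1],np.zeros(3),np.zeros(3),c["K"],c["D"])[0].reshape(-1,2)
def togo(target,yaw=None):
    """tool-axis shift to a world TCP target; current yaw of closing axis"""
    p,r=Rt(); print("d tool",np.round(r.T@(np.array(target)-p),4),"tcp",np.round(p,4),"yaw(y axis)",round(float(np.arctan2(r[1,1],r[0,1])),4))
E
python3 - <<'E'
from h import *
for n in ("top","scene","wrist"):
    c=cam(n); cv2.imwrite(f"pics/{n}0.png",c["im"]); print(n,np.round(c["M"],3).tolist(),c["K"][0,0],c["D"][0])
o=bot.get_obs();print(o["t"],o["eef_pos"],o["tool_rot"],o["gripper_width"])
togo([.24,.631,.2])
E
```

```text
nudge.py
pics
station.py
top [[0.001, 0.989, -0.145, 0.434], [-1.0, 0.002, 0.006, 0.009], [0.006, 0.145, 0.989, 1.192], [0.0, 0.0, 0.0, 1.0]] 372.2371379400523 -0.08605532933790644
scene [[-0.742, -0.585, 0.327, 0.902], [0.67, -0.643, 0.371, 0.387], [-0.006, 0.495, 0.869, 0.873], [0.0, 0.0, 0.0, 1.0]] 410.58066245865894 -0.010151780526749603
wrist [[0.356, -0.893, -0.277, 0.17], [0.935, 0.339, 0.107, 0.657], [-0.002, -0.297, 0.955, 0.372], [0.0, 0.0, 0.0, 1.0]] 333.15142274236456 -0.0185797998576533
0.15 [0.24002469 0.63041688 0.23055141] [-9.20710907e-05  1.80895733e-01  9.83502039e-01 -6.81969909e-04] 1.004379535978034
d tool [0.0002 0.0006 0.0306] tcp [0.24   0.6304 0.2306] yaw(y axis) 1.207
```

View pics/top0.png

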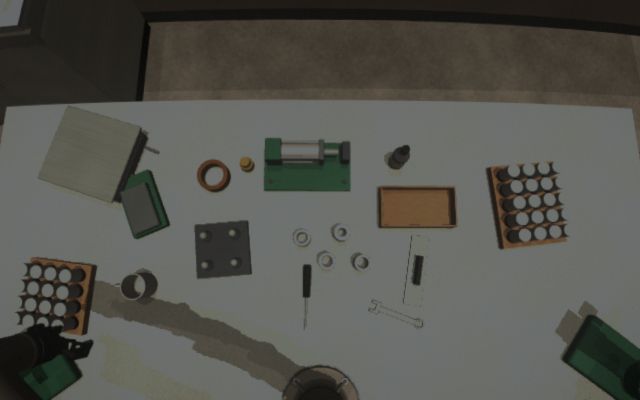

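View pics/scene0.png

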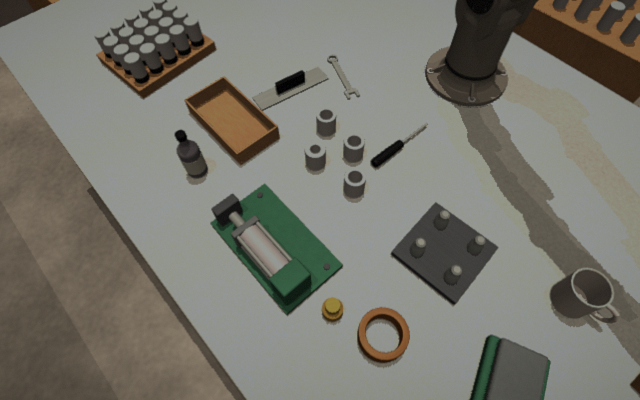

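The top picture shows the bed front edge at row ~190 (cols 264–351), four sleeves near (301,237), (341,232), (325,261) and (360,262), the straightedge grip at (417,270), the gauge at (222,249) and the carton at (417,207). The scene picture agrees. Next I'll take coarse positions.

```bash
python3 - <<'E'
from h import *
c=cam("top"); im=c["im"]; hsv=cv2.cvtColor(im,cv2.COLOR_BGR2HSV)
def box(x0,y0,x1,y1,lo,hi):
    m=np.zeros(im.shape[:2],np.uint8); m[y0:y1,x0:x1]=cv2.inRange(hsv,lo,hi)[y0:y1,x0:x1]; return m
g=box(255,130,360,200,(50,80,20),(90,255,255))
cols=range(270,348,6); b=[(u,np.nonzero(g[:,u])[0].max()+.5) for u in cols]
P=onz(c,b,0); f=np.polyfit(P[:,1],P[:,0],1); print("bed edge x=",f, np.abs(np.polyval(f,P[:,1])-P[:,0]).max())
us=np.nonzero(g[180:188].any(0))[0]; print("bed ends",us.min(),us.max(),onz(c,[(us.min(),185),(us.max()+1,185)],.016))
k=box(405,245,432,295,(0,0,0),(180,255,60)); r=cv2.minAreaRect(cv2.findNonZero(k)); print("grip",r,onz(c,cv2.boxPoints(r),.044)[:,:2].tolist())
for n,u,v,z in(("s",301,237,.06),("s",341,232,.06),("s",325,261,.06),("s",360,262,.06),("pin",204,234,.068),("pin",235,233,.068),("pin",208,265,.068),("pin",238,264,.068),("cartc",417,207,.05),("bottle",400,157,.1),("tape",213,176,.045),("coup",246,163,.055),("tip",304,328,0),("hand",306,266,0),("wr",372,303,0),("wr2",420,325,0)): print(n,np.round(onz(c,[(u,v)],z)[0,:2],3))
gp=box(185,215,260,285,(0,0,0),(180,255,75)); print(cv2.minAreaRect(cv2.findNonZero(gp)))
cr=im[125:305,185:465]; cv2.imwrite("pics/topc.png",cv2.resize(cr,(784,504),interpolation=2))
E
```

```text
bed edge x= [-0.00225349  0.66939166] 3.0251375913281642e-05
bed ends 265 349 [[ 0.68065971  0.17742247  0.016     ]
 [ 0.68128854 -0.09674507  0.016     ]]
grip ((417.28826904296875, 269.83843994140625), (7.533331394195557, 28.679523468017578), 7.594643592834473) [[0.3691901865186825, -0.28031021366321585], [0.4556882735246663, -0.29453816953358897], [0.4525250725276042, -0.3178209990025216], [0.36599146770171254, -0.3033684014838184]]
s [0.51  0.058]
s [ 0.526 -0.064]
s [ 0.438 -0.015]
s [ 0.435 -0.121]
pin [0.518 0.353]
pin [0.521 0.258]
pin [0.424 0.337]
pin [0.428 0.246]
cartc [ 0.605 -0.303]
bottle [ 0.751 -0.243]
tape [0.704 0.34 ]
coup [0.743 0.234]
tip [0.23  0.049]
hand [0.423 0.044]
wr [ 0.307 -0.164]
wr2 [ 0.237 -0.315]
((222.2146453857422, 249.21902465820312), (54.21298599243164, 55.07773208618164), 86.18592071533203)
```

View pics/topc.png

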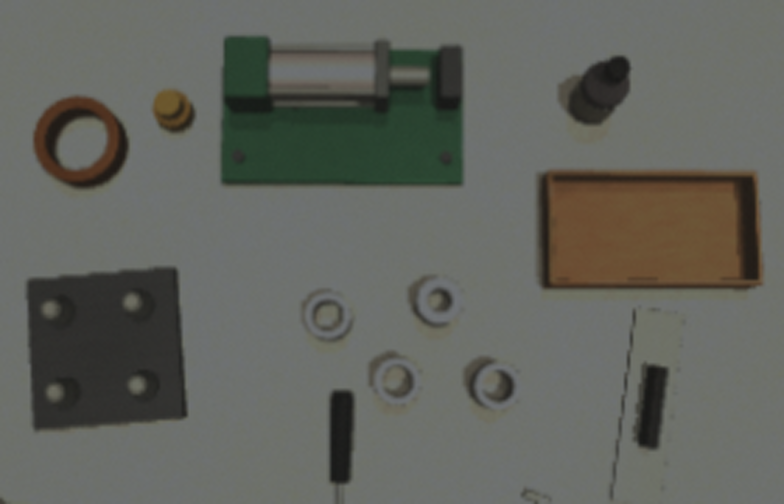

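```bash
echo '[-0.03,-0.024,0,0,1,-0.03,-0.024,0,0,1,-0.03,-0.024,0,0,1,-0.03,-0.024,0,0,1,-0.03,-0.024,0,0,1,-0.03,-0.024,0,0,1,-0.03,-0.024,0,0,1,-0.03,-0.024,0,0,1,-0.03,-0.024,0,0,1,-0.03,-0.024,0,0,1,-0.03,-0.024,0,0,1,-0.03,-0.024,0,0,1,-0.03,-0.024,0,0,1,-0.03,-0.024,0,0,1,-0.03,-0.024,0,0,1,-0.03,-0.024,0,0,1,0,0,0,0,1,0,0,0,0,1]' | python3 nudge.py 40
python3 - <<'E'
from h import *
c=cam("wrist"); cv2.imwrite("pics/w1.png",c["im"]); togo([.41,-.3,.2]); np.savez("w1.npz",**c)
print(np.round(proj(c,[[.51,.058,.06],[.526,-.064,.06],[.438,-.015,.06],[.669,.177,0],[.669,-.097,0]])))
E
```

```text
t: 2.0
eef_pos: [0.5522, 0.1003, 0.2311]
tool_rot: [-0.0, 0.182, 0.983, -0.0]
contact_force: [-0.2, 0.1, 0.2]
gripper_width: 0.997
grasp_force: 0.0
d tool [-0.0105 -0.4258  0.031 ] tcp [0.5517 0.1017 0.231 ] yaw(y axis) 1.207
[[262. 150.]
 [157. 208.]
 [157. 105.]
 [413. 229.]
 [210. 299.]]
```

View pics/w1.png

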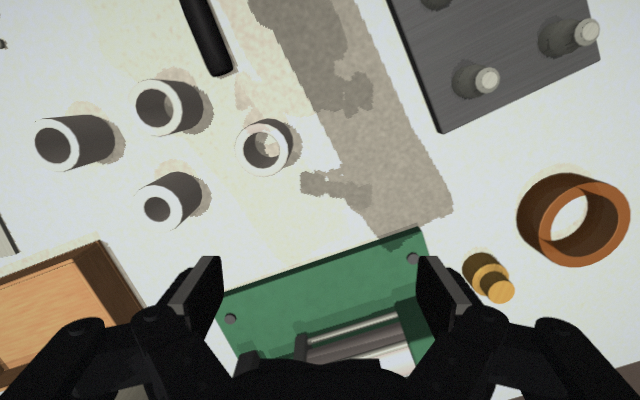

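The wrist picture shows sleeve rims at (57,145), (158,107), (265,147) and (159,207), and the bed front edge running from (218,292) to (420,227). I'll measure the edge and move over the straightedge.

```bash
python3 - <<'E'
from h import *
c=dict(np.load("w1.npz")); im=c["im"]; hsv=cv2.cvtColor(im,cv2.COLOR_BGR2HSV)
g=cv2.inRange(hsv,(50,80,15),(90,255,255)); g[:200]=0
print([ (v,im[v,300].tolist()) for v in range(256,276,2)])
pts=[(u,np.nonzero(g[:,u])[0].min()-.5) for u in range(235,410,5)]
for z in(0,.016):
    P=onz(c,pts,z); f=np.polyfit(P[:,1],P[:,0],1); print(z,f,np.abs(np.polyval(f,P[:,1])-P[:,0]).max())
n=cv2.findContours(g,0,1)[0]; n=max(n,key=cv2.contourArea).reshape(-1,2); 
print("left",n[n[:,0].argmin()],"right top",n[n[:,1].argmin()]); print(onz(c,[n[n[:,1].argmin()],n[n[:,0].argmin()]],0))
E
echo '[0,-0.01,0,-0.04,1,-0.001,-0.038,0,-0.04,1,-0.001,-0.038,0,-0.04,1,-0.001,-0.038,0,-0.04,1,-0.001,-0.038,0,-0.04,1,0.0045,-0.038,0,0,1,0.0065,-0.0375,0,0,1,0.0065,-0.0375,0,0,1,0.0065,-0.0375,0,0,1,0.0065,-0.0375,0,0,1,0.0065,-0.0375,0,0,1,0.0065,-0.0375,0,0,1,0,0,0,0,1,0,0,0,0,1]' | python3 nudge.py
python3 - <<'E'
from h import *
c=cam("wrist"); cv2.imwrite("pics/w2.png",c["im"]); np.savez("w2.npz",**c); togo([.411,-.299,.2])
E
```

```text
[(256, [200, 219, 214]), (258, [199, 219, 214]), (260, [205, 220, 215]), (262, [199, 217, 213]), (264, [191, 210, 212]), (266, [66, 78, 65]), (268, [34, 46, 27]), (270, [34, 49, 28]), (272, [93, 122, 77]), (274, [96, 128, 78])]
0 [0.00361162 0.66681288] 0.0006275607593546617
0.016 [0.00361162 0.65886602] 0.0006006388324094614
left [214 316] right top [415 227]
[[ 0.66751085  0.17958056  0.        ]
 [ 0.69502647 -0.10430665  0.        ]]
t: 3.45
eef_pos: [0.4273, -0.3073, 0.2312]
tool_rot: [-0.0, 0.082, 0.997, 0.0]
contact_force: [0.3, 0.9, 0.2]
gripper_width: 1.0
grasp_force: 0.0
d tool [0.0178 0.0046 0.0311] tcp [ 0.4278 -0.3064  0.2311] yaw(y axis) 1.4092
```

View pics/w2.png

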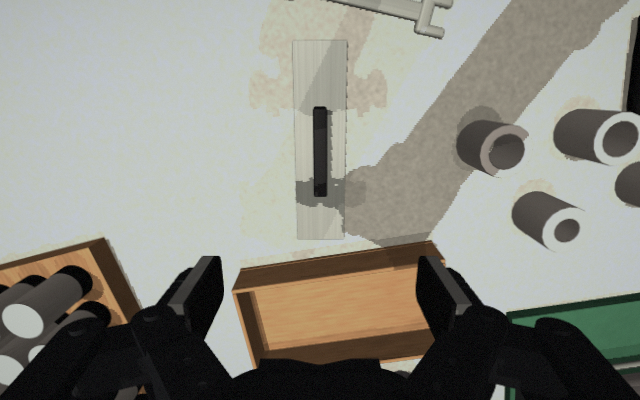

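The straightedge lies straight below, with its grip block at cols 314–327, rows 106–196.

```bash
python3 - <<'E'
from h import *
c=dict(np.load("w2.npz")); im=c["im"]; g=cv2.cvtColor(im,cv2.COLOR_BGR2GRAY)
m=np.zeros_like(g); m[95:205,300:340]=(g[95:205,300:340]<45)*255
r=cv2.minAreaRect(cv2.findNonZero(m)); print(r)
P=onz(c,cv2.boxPoints(r),.044); ctr=P.mean(0); print(P,ctr)
e=[P[1]-P[0],P[2]-P[1]]; l=max(e,key=np.linalg.norm); print([np.linalg.norm(x) for x in e],"long yaw",np.arctan2(l[1],l[0]))
# strip corners as check
P=onz(c,[(293,40),(347,40),(344,239),(297,239)],.006); print(P.mean(0),np.arctan2(*(P[0]+P[1]-P[2]-P[3])[1::-1])); togo([*ctr[:2],.012])
E
```

```text
((319.5, 151.5), (89.0, 13.0), 90.0)
[[ 0.36454648 -0.30331797  0.044     ]
 [ 0.36656833 -0.29105902  0.044     ]
 [ 0.45449801 -0.3050233   0.044     ]
 [ 0.4523089  -0.31828136  0.044     ]] [ 0.40948043 -0.30442041  0.044     ]
[np.float64(0.012424555262196673), np.float64(0.08903161624360949)] long yaw -0.15749652782206752
[ 0.41041456 -0.30365046  0.006     ] 2.9815854775886446
d tool [ 0.0184 -0.0012  0.2191] tcp [ 0.4278 -0.3064  0.2311] yaw(y axis) 1.4092
```

```bash
echo '[0.009,-0.0005,0.03,0,1,0.009,-0.0005,0.035,0,1,0,0,0.035,0,1,0,0,0.035,0,1,0,0,0.035,0,1,0,0,0.027,0,1,0,0,0.02,0,1,0,0,0,0,1,0,0,0,0,0,0,0,0,0,0,0,0,0,0,0,0,0,0,0,0,0,0,0,0,0,0,0,0,0,0,0,0,0,0,0]' | python3 nudge.py 60
python3 -c "
from h import *
togo([.41,-.304,.09])"
```

```text
t: 5.0
eef_pos: [0.4096, -0.3062, 0.0151]
tool_rot: [0.001, 0.082, 0.997, 0.0]
contact_force: [-1.1, 2.5, 6.9]
gripper_width: 0.154
grasp_force: 60.1
d tool [-0.0001  0.0022 -0.0749] tcp [ 0.4096 -0.3062  0.0151] yaw(y axis) 1.4071
```

```bash
echo '[0,0,-0.02,0,0,0,0,-0.03,0,0,0,0,-0.035,0,0,0,0,-0.03,0,0,-0.012,0.0337,0,0,0,-0.012,0.0337,0,0,0,-0.012,0.0337,0,0,0,-0.012,0.0337,0,0,0,-0.012,0.0337,0,0,0,-0.012,0.0337,0,0,0,-0.012,0.0337,0,0,0,-0.012,0.0337,0,0,0,-0.012,0.0337,0,0,0,-0.012,0.0337,0,0,0,-0.012,0.0337,0,0,0]' | python3 nudge.py
echo '[0,0,0,0.12,0,0,0,0,0.12,0,0,0,0,0.12,0,0,0,0,0.12,0,0,0,0,0.12,0,0,0,0,0.12,0,0,0,0,0.12,0,0,0,0,0.12,0,0,0,0,0.12,0,0,0,0,0.12,0,0,0,0,0.12,0,0,0,0,0.086,0,0,0,0,0,0,0,0,0,0,0]' | python3 nudge.py
python3 - <<'E'
from h import *
togo([.637,.04,.017])
c=cam("wrist"); cv2.imwrite("pics/w3.png",c["im"]); np.savez("w3.npz",**c)
E
```

```text
t: 6.5
eef_pos: [0.5996, 0.0392, 0.1288]
tool_rot: [-0.001, 0.082, 0.997, -0.0]
contact_force: [1.0, 0.4, -3.9]
gripper_width: 0.148
grasp_force: 59.0
t: 7.9
eef_pos: [0.5993, 0.0381, 0.1289]
tool_rot: [-0.0, 0.706, 0.708, -0.0]
contact_force: [0.3, 0.5, -3.5]
gripper_width: 0.15
grasp_force: 59.1
d tool [0.0018 0.0378 0.1119] tcp [0.5993 0.0381 0.1289] yaw(y axis) 0.0035
```

View pics/w3.png

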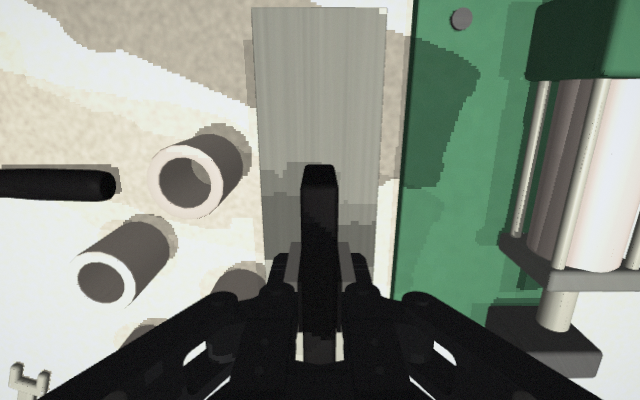

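The strip's right edge runs (386,10)→(375,270) and the bed edge (412,0)→(392,300). I'll compare their angles and the gap.

```bash
python3 - <<'E'
from h import *
c=dict(np.load("w3.npz")); im=c["im"]; g=cv2.cvtColor(im,cv2.COLOR_BGR2GRAY).astype(float); hsv=cv2.cvtColor(im,cv2.COLOR_BGR2HSV)
gm=cv2.inRange(hsv,(50,70,15),(90,255,255)); 
bed=[(np.nonzero(gm[v,385:])[0].min()+384.5,v) for v in range(20,260,8)]
def edge(v,a,b,s):
    d=s*np.diff(cv2.GaussianBlur(g,(1,5),0)[v,a:b]); i=d.argmax(); return (a+i+.5,v)
def fit(p,z,n):
    P=onz(c,p,z); k=np.ones(len(P),bool)
    for _ in range(4):
        f=np.polyfit(P[k,1],P[k,0],1); e=np.abs(np.polyval(f,P[:,1])-P[:,0]); k=e<max(.0006,1.5*np.median(e))
    print(n,"x@.04",np.polyval(f,.04),"slope",f[0],k.sum(),len(k))
fit(bed,0,"bed"); 
rt=[edge(v,370,395,1) for v in range(20,170,5)]; lf=[edge(v,243,272,-1) for v in range(110,160,5)]
fit(rt,.120,"strip R"); fit(lf,.120,"strip L")
print(bed[::8],rt[::8],lf[::3])
top=[(u,8) for u in(262,375)]; print(onz(c,top,.12))
togo([.637,.04,.0165])
E
```

```text
bed x@.04 0.6669544959763746 slope 0.005682722056283043 30 30
strip R x@.04 0.6278162281918408 slope -0.007077485438938414 30 30
strip L x@.04 0.5724317220261318 slope -0.010703355414251547 10 10
[(np.float64(412.5), 20), (np.float64(407.5), 84), (np.float64(402.5), 148), (np.float64(396.5), 212)] [(np.float64(386.5), 20), (np.float64(384.5), 60), (np.float64(382.5), 100), (np.float64(381.5), 140)] [(np.float64(255.5), 110), (np.float64(256.5), 125), (np.float64(257.5), 140), (np.float64(258.5), 155)]
[[0.57628719 0.14643493 0.12      ]
 [0.6220739  0.14657349 0.12      ]]
d tool [0.0019 0.0377 0.1125] tcp [0.5994 0.038  0.129 ] yaw(y axis) 0.0032
```

```bash
echo '[0.001,0.01,0.02,0.012,0,0.001,0.01,0.025,0,0,0,0.01,0.025,0,0,0,0,0.02,0,0,0,0,0.012,0,0,0,0,0.006,0,0,0,0,0.003,0,0,0,0,0,0,0]' | python3 nudge.py
echo '[0,0.003,0,0,0,0,0.002,0,0,0,0,0,0,0,0,0,0,0,0,0]' | python3 nudge.py
echo '[0,0.002,0,0,0,0,0,0,0,0,0,0,0,0,0]' | python3 nudge.py
echo '[0,0.002,0,0,0,0,0,0,0,0,0,0,0,0,0]' | python3 nudge.py
```

```text
t: 8.75
eef_pos: [0.63, 0.0397, 0.0187]
tool_rot: [0.0, 0.711, 0.703, 0.0]
contact_force: [-0.2, -0.3, -4.1]
gripper_width: 0.155
grasp_force: 59.1
t: 9.15
eef_pos: [0.635, 0.0398, 0.0186]
tool_rot: [0.0, 0.711, 0.703, 0.0]
contact_force: [-0.2, -0.2, -3.2]
gripper_width: 0.151
grasp_force: 59.2
t: 9.45
eef_pos: [0.6368, 0.0397, 0.0183]
tool_rot: [-0.0, 0.711, 0.703, -0.0]
contact_force: [-0.2, 1.1, -3.8]
gripper_width: 0.153
grasp_force: 59.2
t: 9.75
eef_pos: [0.6379, 0.0395, 0.018]
tool_rot: [-0.001, 0.711, 0.703, -0.001]
contact_force: [-3.3, -1.2, -2.8]
gripper_width: 0.152
grasp_force: 59.5
```

```bash
echo '[0,-0.001,0.0015,0,0,0,0,0.0015,0,0,0,0,0.001,0,0,0,0.002,0,0,0,0,0.002,0,0,0,0,0,0,0,0,0,0,0,0,0]' | python3 nudge.py
```

```text
t: 10.45
eef_pos: [0.6379, 0.0399, 0.0153]
tool_rot: [-0.004, 0.711, 0.703, -0.002]
contact_force: [-19.7, 2.0, 22.5]
gripper_width: 0.153
grasp_force: 63.0
```

```bash
echo '[0,-0.002,-0.0005,0,0,0,-0.001,-0.0005,0,0,0,0,0,0,0,0,0,0,0,0.24,0,0,0,0,0.24,0,0,0,0,0.24,0,0,-0.01,0,0.24,0,0,-0.03,0,0.24,0,0,-0.03,0,0.24,0,0,-0.03,0,0.7,0,0,-0.03,0,0.8,0,-0.02,-0.03,0,0.8,0,-0.02,-0.03,0,0.8,0,-0.02,0,0,0.8,0,-0.02,0,0,0.8,0,0,0,0,0.8]' | python3 nudge.py
python3 - <<'E'
from h import *
c=cam("wrist"); cv2.imwrite("pics/w4.png",c["im"]); np.savez("w4.npz",**c);togo([.5,.06,.2])
E
```

```text
t: 12.05
eef_pos: [0.557, 0.0404, 0.2061]
tool_rot: [-0.001, 0.711, 0.703, 0.001]
contact_force: [-0.8, 1.6, 0.8]
gripper_width: 0.801
grasp_force: 0.0
d tool [ 0.0187 -0.0587  0.0061] tcp [0.5585 0.0407 0.2062] yaw(y axis) -0.0112
```

View pics/w4.png

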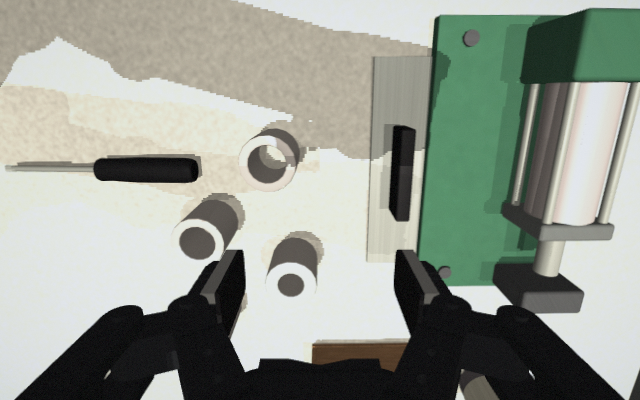

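The straightedge now lies against the bed (strip rows 56–262 inside bed rows 15–285, no visible gap). Sleeve rims are at (270,160), (203,238) and (291,280). Next I'll write a sleeve locator and check flushness numerically.

```bash
cat >> h.py <<'E'
def bore(c,xyz,w=26,thr=None):
    """find a dark bore near a predicted world point; returns world centre at that height, bore diameter"""
    z=xyz[2]; u,v=proj(c,[xyz])[0]; u,v=int(round(u)),int(round(v))
    g=cv2.cvtColor(c["im"],cv2.COLOR_BGR2GRAY); y0,x0=max(0,v-w),max(0,u-w); s=g[y0:v+w,x0:u+w]
    t=thr or cv2.threshold(s,0,255,cv2.THRESH_OTSU)[0]; m=(s<t).astype(np.uint8)
    n,lab,st,ce=cv2.connectedComponentsWithStats(m,connectivity=4); best=None
    for i in range(1,n):
        if st[i,4]<80: continue
        h=cv2.convexHull(cv2.findNonZero((lab==i).astype(np.uint8)))
        if len(h)<5: continue
        e=cv2.fitEllipse(h); d=np.hypot(e[0][0]+x0-u,e[0][1]+y0-v)
        if e[1][0]/e[1][1]>.75 and (best is None or d<best[0]): best=(d,e)
    if best is None: return None
    e=best[1]; uv=(e[0][0]+x0,e[0][1]+y0); P=onz(c,[uv],z)[0]
    sc=np.linalg.norm(onz(c,[(uv[0]+10,uv[1])],z)[0]-P)/10
    return np.round(P,4),np.round(np.array(e[1])*sc,4),np.round(uv,1)
E
python3 - <<'E'
from h import *
c=dict(np.load("w4.npz"))
for uv in((270,160),(203,238),(291,280)): print(bore(c,onz(c,[uv],.06)[0]))
im=c["im"]; g=cv2.cvtColor(im,cv2.COLOR_BGR2GRAY).astype(float); hsv=cv2.cvtColor(im,cv2.COLOR_BGR2HSV)
gm=cv2.inRange(hsv,(50,70,15),(90,255,255))
rows=range(165,255,6)
bt=np.array([(np.nonzero(gm[v,415:])[0].min()+414.5,v) for v in range(70,255,6)])
def edge(v,a,b,s):
    d=s*np.diff(g[v,a:b]); return (a+d.argmax()+.5,v)
lf=[edge(v,355,385,-1) for v in range(165,255,6)]
for p,z,n in((bt,.016,"bed top"),(bt,.006,"bed at strip top"),(lf,.006,"strip free edge")):
    P=onz(c,p,z); f=np.polyfit(P[:,1],P[:,0],1); print(n,np.polyval(f,.04),f[0],np.abs(np.polyval(f,P[:,1])-P[:,0]).max())
m=np.zeros(g.shape,np.uint8); m[115:230,385:420]=(g[115:230,385:420]<40)*255
r=cv2.minAreaRect(cv2.findNonZero(m)); P=onz(c,cv2.boxPoints(r),.044);print("grip",r,P.mean(0))
c=cam("top");im=c["im"]; cv2.imwrite("pics/top1.png",im)
for p in([.51,.058],[.526,-.064],[.438,-.015],[.435,-.121]): print(bore(c,[*p,.06],9))
E
```

```text
(array([0.5161, 0.0652, 0.06  ]), array([0.0427, 0.0506]), array([271.5, 154.4]))
(array([ 0.4404, -0.0185,  0.06  ]), array([0.0299, 0.0349]), array([196.8, 242.9]))
(array([ 0.5277, -0.0646,  0.06  ]), array([0.0226, 0.0258]), array([290.4, 284.7]))
bed top 0.6636538198112244 0.002322730552454025 0.0006762754701673535
bed at strip top 0.6668194182394986 0.002322730552457235 0.000696640378060831
strip free edge 0.6095032683398895 0.008315149746405523 0.0006193807358296777
grip ((401.3861389160156, 172.54922485351562), (21.466896057128906, 93.35604095458984), 3.1798300743103027) [0.63431854 0.04204904 0.044     ]
None
None
None
None
```

```bash
echo '[0.007,-0.015,0.02,-0.011,0.8,0.007,-0.015,0.02,0,0.8,0.006,-0.0145,0.02,0,0.8,0,0,0,0,0.8,0,0,0,0,0.8]' | python3 nudge.py
python3 - <<'E'
from h import *
c=cam("wrist"); cv2.imwrite("pics/w5.png",c["im"]); np.savez("w5.npz",**c);togo([.514,.061,.035])
print(proj(c,[[.514,.061,.06]]))
for t in(None,120,150,180): print(t,bore(c,[.514,.061,.06],40,t))
E
```

```text
t: 12.65
eef_pos: [0.5158, 0.0605, 0.1458]
tool_rot: [0.001, 0.707, 0.707, 0.0]
contact_force: [1.1, 0.9, 1.3]
gripper_width: 0.8
grasp_force: 0.0
d tool [ 0.0008 -0.0027  0.1113] tcp [0.5164 0.0603 0.1463] yaw(y axis) -0.0004
[[315.93946719 201.5939167 ]]
None (array([0.5129, 0.0723, 0.06  ]), array([0.0556, 0.0613]), array([314.3, 186.5]))
120 (array([0.5123, 0.0671, 0.06  ]), array([0.0465, 0.0498]), array([313.5, 193.5]))
150 (array([0.5097, 0.0715, 0.06  ]), array([0.0476, 0.0618]), array([309.9, 187.6]))
180 (array([0.5138, 0.0795, 0.06  ]), array([0.0563, 0.0737]), array([315.5, 176.5]))
```

View pics/w5.png

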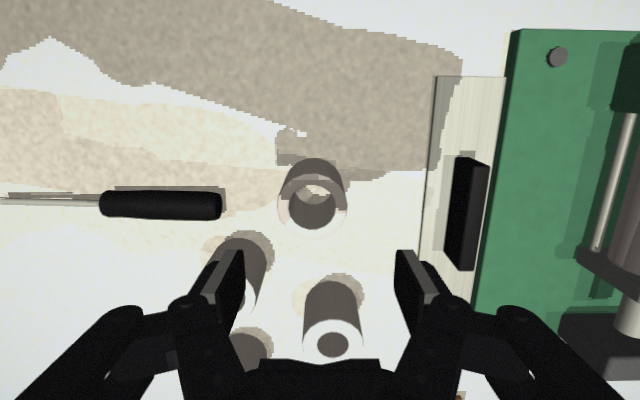

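Sleeve A's rim is centred near (312.5,203.5), giving A ≈ (0.5115, 0.0597). I'll grip it.

```bash
echo '[-0.0006,-0.005,0.02,0,0.8,0,0,0.03,0,0.8,0,0,0.03,0,0.8,0,0,0.025,0,0.8,0,0,0.021,0,0.8,0,0,0,0,0.8,0,0,0,0,0.3,0,0,0,0,0.3,0,0,0,0,0.3,0,0,0,0,0.3]' | python3 nudge.py 40
echo '[0,0,-0.02,0,0.3,0,0,-0.035,0,0.3,0,0,-0.035,0,0.3,0,0,-0.03,0,0.3,0.02,-0.003,0,0,0.3,0.03,-0.004,0,0,0.3,0.03,-0.004,0,0,0.3,0.03,-0.004,0,0,0.3,0.03,-0.004,0,0,0.3,0,0,0,0,0.3,0,0,0,0,0.3]' | python3 nudge.py
python3 - <<'E'
from h import *
c=cam("wrist"); cv2.imwrite("pics/w6.png",c["im"]); np.savez("w6.npz",**c);togo([.471,.3,.2])
E
```

```text
t: 13.7
eef_pos: [0.5109, 0.0602, 0.0206]
tool_rot: [0.001, 0.707, 0.707, 0.001]
contact_force: [0.9, -0.8, 7.9]
gripper_width: 0.606
grasp_force: 42.5
t: 14.8
eef_pos: [0.49, 0.2006, 0.1394]
tool_rot: [-0.0, 0.706, 0.708, -0.0]
contact_force: [0.3, -1.1, -1.4]
gripper_width: 0.605
grasp_force: 42.4
d tool [ 0.1005 -0.0192 -0.0606] tcp [0.4902 0.1995 0.1395] yaw(y axis) -0.0001
```

View pics/w6.png

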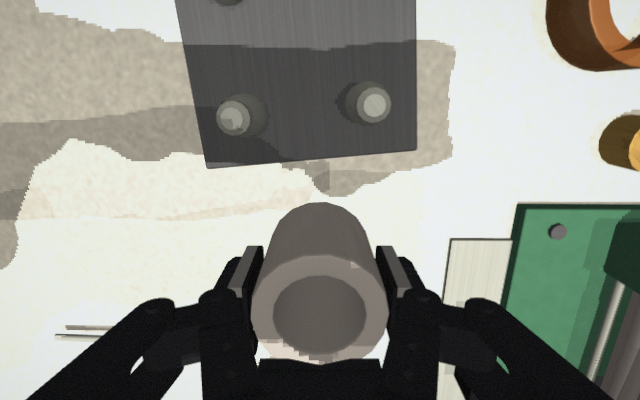

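The held sleeve's bore is centred near (319.5,314). Two pin noses are at (233,118) and (374,104).

```bash
python3 - <<'E'
from h import *
c=dict(np.load("w6.npz")); g=cv2.cvtColor(c["im"],cv2.COLOR_BGR2GRAY)
for u,v in((233,118),(374,104)):
    s=g[v-22:v+22,u-22:u+22]; t=cv2.threshold(s,0,255,cv2.THRESH_OTSU)[0]
    m=(s>t).astype(np.uint8); n,l,st,ce=cv2.connectedComponentsWithStats(m); i=1+st[1:,4].argmax(); e=cv2.fitEllipse(cv2.convexHull(cv2.findNonZero((l==i).astype(np.uint8))))
    uv=(e[0][0]+u-22,e[0][1]+v-22); P=onz(c,[uv],.068)[0]; print(np.round(uv,1),np.round(e[1],1),"expect px",22*333/((c["M"][2,3]-.068)*1000/ .95),P)
    s2=cv2.GaussianBlur(s,(3,3),0)
H=onz(c,[(319.5,314)],.179)[0]; p=np.array([.4902,.1995]); print("held centre - tcp",H[:2]-p)
cv2.imwrite("pics/w6c.png",np.hstack([cv2.resize(c["im"][85:150,200:270],(560,520),interpolation=2)]))
E
```

```text
[233.7 116.1] [28.4 35. ] expect px 32.63907057157619 [0.43692186 0.26208451 0.068     ]
[374.9 102.2] [28.5 32.1] expect px 32.63907057157619 [0.52468942 0.27059137 0.068     ]
held centre - tcp [0.00053017 0.00012599]
```

View pics/w6c.png

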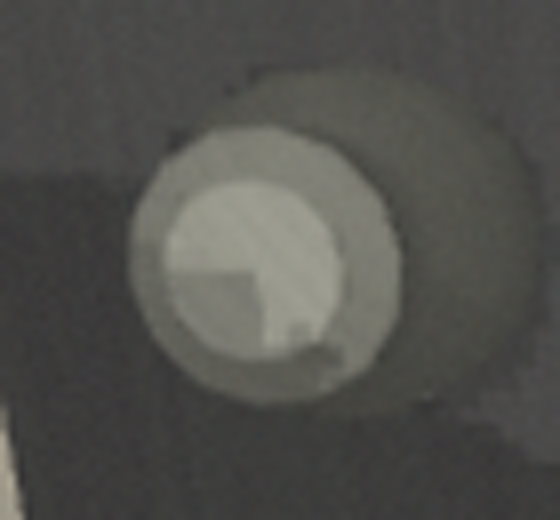

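The crop shows a chamfered nose: outer ring centred at about (233.2,118.1), inner top disc at about (231.8,118.9). I'll refine both pins.

```bash
cat >> h.py <<'E'
def pins(c,guess,w=24,r=(20,50)):
    """nose outlines near guessed world points; outer rim of the chamfer taken at z=.064"""
    g=cv2.medianBlur(cv2.cvtColor(c["im"],cv2.COLOR_BGR2GRAY),3); out=[]
    for q in guess:
        u,v=np.round(proj(c,[[*q,.064]])[0]).astype(int); 
        if not(w<u<640-w and w<v<400-w): out.append(None); continue
        s=g[v-w:v+w,u-w:u+w]; h=cv2.HoughCircles(cv2.resize(s,None,fx=4,fy=4,interpolation=2),cv2.HOUGH_GRADIENT,1,400,param1=80,param2=12,minRadius=r[0]*2,maxRadius=r[1]*2)
        if h is None: out.append(None); continue
        a=h[0,0]/4; uv=(a[0]+u-w-.4,a[1]+v-w-.4); out.append((np.round(uv,1),round(float(a[2]),1),np.round(onz(c,[uv],.064)[0,:2],4)))
    return out
E
python3 - <<'E'
from h import *
c=dict(np.load("w6.npz"))
for p in pins(c,[(.4357,.2603),(.5235,.269)],26,(28,40)): print(p)
print(onz(c,[(233.2,118.1)],.064),onz(c,[(231.8,118.9)],.068))
E
```

```text
(array([231.2, 118.7]), 18.1, array([0.4342, 0.2602]))
(array([372.7, 105.5]), 16.7, array([0.5241, 0.2685]))
[[0.43549594 0.26058048 0.064     ]] [[0.43559541 0.26037602 0.068     ]]
```

```bash
echo '[0.023,0.011,0,0,0.3,0.023,0.011,0,0,0.3,0.023,0.012,0,0,0.3,0,0,0.02,0,0.3,0,0,0.02,0,0.3,0,0,0.01,0,0.3,0,0,0,0,0.3]' | python3 nudge.py
echo '[0,0,0.01,0,0.3,0,0,0.01,0,0.3,0,0,0,0,0.3]' | python3 nudge.py
python3 -c "
from h import *
togo([.524,.2684,.07])"
```

```text
t: 15.55
eef_pos: [0.5238, 0.2673, 0.0882]
tool_rot: [-0.0, 0.708, 0.706, -0.001]
contact_force: [0.5, 0.2, -1.1]
gripper_width: 0.607
grasp_force: 42.3
t: 15.85
eef_pos: [0.5236, 0.2688, 0.0683]
tool_rot: [-0.0, 0.707, 0.707, -0.001]
contact_force: [-0.3, -1.2, -2.8]
gripper_width: 0.604
grasp_force: 42.4
d tool [-0.0004  0.0004 -0.0017] tcp [0.5236 0.2688 0.0683] yaw(y axis) -0.0001
```

```bash
echo '[0,0,0.005,0,0.3,0,0,0.004,0,0.3,0,0,0,0,0.3]' | python3 nudge.py
echo '[0,0,0,0,0.8,0,0,0,0,0.8,0,0,0,0,0.8,0,0,-0.02,0,0.8,0,0,-0.035,0,0.8,0,0,-0.035,0,0.8,0,0,-0.03,0,0.8,0,0,0,0,0.8,0,0,0,0,0.8]' | python3 nudge.py
python3 - <<'E'
from h import *
c=cam("wrist"); cv2.imwrite("pics/w7.png",c["im"]); np.savez("w7.npz",**c);togo([.44,-.0185,.2])
print(pins(c,[(.4352,.2605),(.4271,.3501),(.5167,.3581)],26,(26,36)))
E
```

```text
t: 16.15
eef_pos: [0.5244, 0.2703, 0.0601]
tool_rot: [-0.0, 0.707, 0.707, 0.001]
contact_force: [0.6, 2.0, -2.7]
gripper_width: 0.603
grasp_force: 42.3
t: 17.05
eef_pos: [0.5245, 0.2691, 0.1807]
tool_rot: [-0.0, 0.707, 0.707, 0.001]
contact_force: [0.1, 0.0, -0.5]
gripper_width: 0.802
grasp_force: 0.0
d tool [-0.2875 -0.0838 -0.0201] tcp [0.5238 0.269  0.1797] yaw(y axis) 0.0
[(array([210.2, 197.5]), 14.9, array([0.4361, 0.2632])), (array([184.5,  86. ]), 16.2, array([0.4252, 0.3497])), (array([306.7,  72.2]), 15.2, array([0.5159, 0.3591]))]
```

View pics/w7.png

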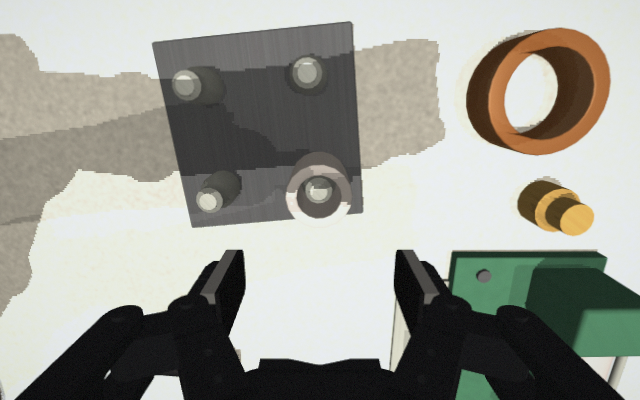

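Sleeve A sits on pin b, its rim at (318,192) with an apparent 65 px width, which matches it being fully down. The other pins are at (209,201), (185,86) and (307,72). Next is sleeve B.

```bash
echo '[-0.015,-0.004,0,0,0.8,-0.03,-0.009,0,0,0.8,-0.03,-0.009,0,0,0.8,-0.03,-0.009,0,0,0.8,-0.03,-0.009,0,0,0.8,-0.03,-0.009,0,0,0.8,-0.03,-0.009,0,0,0.8,-0.03,-0.009,0.01,0,0.8,-0.03,-0.009,0.012,0,0.8,-0.032,-0.008,0.012,0,0.8,0,0,0,0,0.8,0,0,0,0,0.8]' | python3 nudge.py
python3 - <<'E'
from h import *
c=cam("wrist"); cv2.imwrite("pics/w8.png",c["im"]); np.savez("w8.npz",**c);togo([.4404,-.0185,.02])
print(proj(c,[[.4404,-.0185,.06]]))
for t in(None,100,130,160): print(t,bore(c,[.4404,-.0185,.06],36,t))
E
```

```text
t: 18.3
eef_pos: [0.4388, -0.0192, 0.1455]
tool_rot: [-0.001, 0.708, 0.706, -0.001]
contact_force: [-0.7, -0.5, 0.2]
gripper_width: 0.8
grasp_force: 0.0
d tool [-0.0003  0.0009  0.1259] tcp [ 0.4397 -0.0182  0.1459] yaw(y axis) -0.0009
[[320.97980562 201.52641934]]
None (array([ 0.4421, -0.0094,  0.06  ]), array([0.0486, 0.0534]), array([323.4, 189.4]))
100 (array([ 0.4401, -0.0174,  0.06  ]), array([0.0331, 0.0347]), array([320.6, 200.1]))
130 (array([ 0.4414, -0.0105,  0.06  ]), array([0.0461, 0.0516]), array([322.3, 190.8]))
160 (array([ 0.4425, -0.0088,  0.06  ]), array([0.0492, 0.0554]), array([323.9, 188.5]))
```

View pics/w8.png

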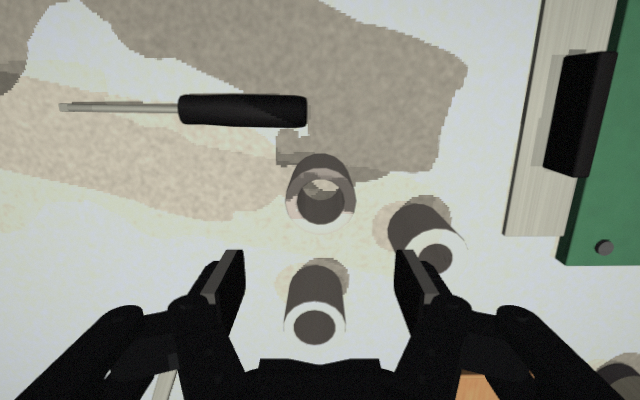

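B's bore is at (320.6,200), and C and D show at (435,257) and (314,327). I'll pick B and place it on pin d (0.5163, 0.3586).

```bash
echo '[0,0.0005,0.03,0,0.8,0,0,0.035,0,0.8,0,0,0.035,0,0.8,0,0,0.0255,0,0.8,0,0,0,0,0.8,0,0,0,0,0.3,0,0,0,0,0.3,0,0,0,0,0.3,0,0,0,0,0.3,0,0,-0.02,0,0.3,0,0,-0.035,0,0.3,0,0,-0.035,0,0.3,0,0,-0.035,0,0.3]' | python3 nudge.py 40
echo '[0.0165,0.003,0,0,0.3,0.03,0.006,0,0,0.3,0.03,0.006,0,0,0.3,0.03,0.006,0,0,0.3,0.03,0.006,0,0,0.3,0.03,0.006,0,0,0.3,0.03,0.006,0,0,0.3,0.03,0.006,0,0,0.3,0.03,0.006,0,0,0.3,0.03,0.006,0,0,0.3,0.03,0.006,0,0,0.3,0.03,0.006,0,0,0.3,0.03,0.013,0,0,0.3,0,0,0,0,0.3,0,0,0,0,0.3]' | python3 nudge.py
python3 - <<'E'
from h import *
w=dict(np.load("w8.npz"))
for uv in((314,327),(435,257)): print(bore(w,onz(w,[uv],.06)[0],30))
c=cam("wrist"); np.savez("w9.npz",**c);togo([.5163,.3586,.06]); p,_=Rt()
for t in(None,70,90): print(bore(c,[p[0],p[1],p[2]+.0395],55,t))
cv2.imwrite("pics/w9.png",c["im"])
E
```

```text
t: 19.65
eef_pos: [0.4405, -0.0181, 0.1472]
tool_rot: [-0.0, 0.707, 0.707, -0.0]
contact_force: [0.1, 1.3, -0.8]
gripper_width: 0.6
grasp_force: 42.4
t: 21.15
eef_pos: [0.5226, 0.3591, 0.1458]
tool_rot: [0.0, 0.707, 0.708, -0.0]
contact_force: [-0.7, -0.6, -1.3]
gripper_width: 0.6
grasp_force: 42.5
(array([ 0.4347, -0.1265,  0.06  ]), array([0.0281, 0.0338]), array([314.2, 327.1]))
(array([ 0.5209, -0.072 ,  0.06  ]), array([0.0402, 0.0443]), array([426. , 267.5]))
d tool [ 0.0008 -0.0063  0.0859] tcp [0.5226 0.3578 0.1459] yaw(y axis) -0.0003
(array([0.5232, 0.36  , 0.1854]), array([0.0285, 0.0338]), array([319.1, 309.6]))
None
None
```

```bash
echo '[0,-0.0068,0.01,0,0.3,0,0,0.02,0,0.3,0,0,0.02,0,0.3,0,0,0.015,0,0.3,0,0,0.012,0,0.3,0,0,0,0,0.3]' | python3 nudge.py
echo '[0,0,0.008,0,0.3,0,0,0,0,0.3,0,0,0,0,0.3]' | python3 nudge.py
python3 -c "
from h import *
togo([.5158,.3582,.06])"
```

```text
t: 21.8
eef_pos: [0.5149, 0.3576, 0.0671]
tool_rot: [-0.0, 0.707, 0.707, -0.001]
contact_force: [-0.2, -0.4, -0.8]
gripper_width: 0.601
grasp_force: 42.5
t: 22.1
eef_pos: [0.5162, 0.359, 0.0611]
tool_rot: [-0.0, 0.707, 0.707, 0.0]
contact_force: [-0.2, 1.3, -2.0]
gripper_width: 0.598
grasp_force: 42.5
d tool [-0.0008 -0.0004  0.0011] tcp [0.5162 0.359  0.0611] yaw(y axis) 0.0002
```

```bash
echo '[0,0,0,0,0.8,0,0,0,0,0.8,0,0,0,0,0.8,0,0,-0.02,0,0.8,0,0,-0.035,0,0.8,0,0,-0.035,0,0.8,0,0,-0.03,0,0.8,0,0,0,0,0.8,0,0,0,0,0.8]' | python3 nudge.py
python3 - <<'E'
from h import *
c=cam("wrist"); np.savez("w10.npz",**c); cv2.imwrite("pics/w10.png",c["im"])
print(pins(c,[(.4355,.2605),(.4262,.350)],26,(26,36)))
for z in(.08,.104): print(bore(c,[.5163,.3586,z],40), bore(c,[.5243,.2685,z],40))
E
echo '[-0.017,-0.003,0,0,0.8,-0.0325,-0.0054,0,0,0.8,-0.0325,-0.0054,0,0,0.8,-0.0325,-0.0054,0,0,0.8,-0.0325,-0.0054,0,0,0.8,-0.0325,-0.0054,0,0,0.8,-0.0325,-0.0054,0,0,0.8,-0.0325,-0.0054,0,0,0.8,-0.0325,-0.0054,0,0,0.8,-0.0325,-0.0054,0,0,0.8,-0.0325,-0.0054,0,0,0.8,-0.0325,-0.0054,0,0,0.8,-0.0325,-0.0054,0.01,0,0.8,-0.0325,-0.0054,0.012,0,0.8,-0.0325,-0.0054,0.012,0,0.8,-0.015,-0.002,0,0,0.8,0,0,0,0,0.8,0,0,0,0,0.8]' | python3 nudge.py
python3 - <<'E'
from h import *
c=cam("wrist"); np.savez("w11.npz",**c); cv2.imwrite("pics/w11.png",c["im"]); togo([.4347,-.125,.02])
for t in(None,80,100,120): print(t,bore(c,[.4347,-.125,.06],36,t))
for t in(None,80,100): print(t,bore(c,[.5277,-.0646,.06],30,t))
E
```

```text
t: 23.0
eef_pos: [0.5162, 0.3588, 0.1813]
tool_rot: [-0.0, 0.707, 0.707, 0.001]
contact_force: [0.4, 0.6, 0.3]
gripper_width: 0.798
grasp_force: 0.0
[None, (array([208.5, 201. ]), 13.7, array([0.4259, 0.3497]))]
None (array([0.5244, 0.2695, 0.08  ]), array([0.0287, 0.0339]), array([328.2, 297.1]))
None (array([0.5236, 0.2857, 0.104 ]), array([0.0261, 0.0306]), array([328.2, 297.1]))
t: 24.85
eef_pos: [0.4343, -0.1285, 0.1462]
tool_rot: [-0.001, 0.708, 0.707, -0.0]
contact_force: [0.3, 0.7, 0.0]
gripper_width: 0.8
grasp_force: 0.0
d tool [0.0027 0.     0.1264] tcp [ 0.4348 -0.1278  0.1464] yaw(y axis) 0.0004
None (array([ 0.4351, -0.1132,  0.06  ]), array([0.0555, 0.0596]), array([319.7, 181.7]))
80 (array([ 0.4345, -0.1269,  0.06  ]), array([0.0314, 0.0338]), array([318.9, 200.2]))
100 (array([ 0.4348, -0.1187,  0.06  ]), array([0.0467, 0.0512]), array([319.4, 189.2]))
120 (array([ 0.4336, -0.1158,  0.06  ]), array([0.0498, 0.0585]), array([317.7, 185.3]))
None (array([ 0.5268, -0.0651,  0.06  ]), array([0.0251, 0.0284]), array([457.3, 111.8]))
80 (array([ 0.5269, -0.0651,  0.06  ]), array([0.0244, 0.0274]), array([457.4, 111.9]))
100 (array([ 0.5267, -0.0651,  0.06  ]), array([0.0249, 0.0283]), array([457.2, 111.9]))
```

```bash
echo '[0.0006,-0.0003,0.03,0,0.8,0,0,0.035,0,0.8,0,0,0.035,0,0.8,0,0,0.026,0,0.8,0,0,0,0,0.8,0,0,0,0,0.3,0,0,0,0,0.3,0,0,0,0,0.3,0,0,0,0,0.3,0,0,-0.02,0,0.3,0,0,-0.035,0,0.3,0,0,-0.035,0,0.3,0,0,-0.035,0,0.3]' | python3 nudge.py 40
echo '[0.015,0.006,0,0,0.3,0.032,0.006,0,0,0.3,0.032,0.006,0,0,0.3,0.032,0.006,0,0,0.3,0.032,0.006,0,0,0.3,0.032,0.006,0,0,0.3,0.032,0,0,0,0.3,0.032,0,0,0,0.3,0.032,0,0,0,0.3,0.032,-0.005,0,0,0.3,0.032,-0.008,0,0,0.3,0.032,-0.008,0,0,0.3,0.032,-0.008,0,0,0.3,0.032,-0.008,0,0,0.3,0.032,-0.007,0,0,0.3,0.0147,0,0,0,0.3,0,0,0,0,0.3,0,0,0,0,0.3]' | python3 nudge.py
python3 - <<'E'
from h import *
c=cam("wrist"); np.savez("w12.npz",**c); togo([.4259,.3497,.06]); p,_=Rt()
for t in(None,60,80): print(bore(c,[p[0],p[1],p[2]+.0395],55,t))
cv2.imwrite("pics/w12.png",c["im"])
E
```

```text
t: 26.2
eef_pos: [0.4348, -0.1279, 0.1472]
tool_rot: [-0.0, 0.707, 0.707, -0.0]
contact_force: [1.2, 1.6, -0.2]
gripper_width: 0.585
grasp_force: 42.1
t: 28.0
eef_pos: [0.4276, 0.3485, 0.1459]
tool_rot: [0.0, 0.707, 0.707, -0.0]
contact_force: [-0.0, -0.5, -1.5]
gripper_width: 0.587
grasp_force: 42.3
d tool [ 0.0019 -0.0018  0.0859] tcp [0.4277 0.3478 0.1459] yaw(y axis) -0.0024
(array([0.4282, 0.3502, 0.1854]), array([0.0286, 0.0338]), array([319.1, 307.5]))
None
None
```

```bash
echo '[0.0012,-0.0022,0.01,0,0.3,0,0,0.02,0,0.3,0,0,0.02,0,0.3,0,0,0.015,0,0.3,0,0,0.012,0,0.3,0,0,0,0,0.3]' | python3 nudge.py
echo '[0,0,0.008,0,0.3,0,0,0,0,0.3,0,0,0,0,0.3]' | python3 nudge.py
python3 -c "
from h import *
togo([.4255,.349,.06])"
```

```text
t: 28.65
eef_pos: [0.4243, 0.3499, 0.0673]
tool_rot: [0.0, 0.707, 0.707, -0.001]
contact_force: [0.1, 0.2, -1.6]
gripper_width: 0.587
grasp_force: 42.2
t: 28.95
eef_pos: [0.4252, 0.3513, 0.0611]
tool_rot: [-0.0, 0.707, 0.707, 0.0]
contact_force: [-0.1, 0.1, -0.4]
gripper_width: 0.587
grasp_force: 42.2
d tool [-0.0023  0.0003  0.0011] tcp [0.4252 0.3513 0.0611] yaw(y axis) -0.0001
```

```bash
echo '[0,0,0,0,0.8,0,0,0,0,0.8,0,0,0,0,0.8,0,0,-0.02,0,0.8,0,0,-0.035,0,0.8,0,0,-0.035,0,0.8,0,0,-0.03,0,0.8,0,0,0,0,0.8,0,0,0,0,0.8]' | python3 nudge.py
python3 - <<'E'
from h import *
c=cam("wrist"); np.savez("w13.npz",**c); cv2.imwrite("pics/w13.png",c["im"])
print(pins(c,[(.4355,.2605)],26,(26,36)))
g=cv2.cvtColor(c["im"],cv2.COLOR_BGR2GRAY)
for x in([.4257,.35],[.5163,.3586],[.5243,.2685]):
  for t in(None,80): print(bore(c,[*x,.08],36,t),np.round(proj(c,[[*x,.08],[*x,.104]])).tolist())
E
echo '[-0.016,0.004,0,0,0.8,-0.032,0.008,0,0,0.8,-0.032,0.008,0,0,0.8,-0.032,0.008,0,0,0.8,-0.032,0.008,0,0,0.8,-0.032,0.008,0,0,0.8,-0.032,0.008,0,0,0.8,-0.032,0.008,0,0,0.8,-0.032,0.008,0,0,0.8,-0.032,0.008,0,0,0.8,-0.032,0.008,0,0,0.8,-0.032,0.008,0.01,0,0.8,-0.032,0.008,0.012,0,0.8,-0.016,0.0015,0.012,0,0.8,0,0,0,0,0.8,0,0,0,0,0.8]' | python3 nudge.py
python3 - <<'E'
from h import *
c=cam("wrist"); np.savez("w14.npz",**c); cv2.imwrite("pics/w14.png",c["im"]); togo([.5268,-.0651,.02])
for t in(None,80,100,120): print(t,bore(c,[.5268,-.0651,.06],34,t))
E
```

```text
t: 29.85
eef_pos: [0.4249, 0.3515, 0.1812]
tool_rot: [-0.0, 0.707, 0.707, 0.001]
contact_force: [-0.6, -0.6, -0.1]
gripper_width: 0.796
grasp_force: 0.0
[(array([329.5, 290.7]), 13.9, array([0.4347, 0.2581]))]
None [[320.0, 198.0], [320.0, 209.0]]
(array([0.4254, 0.3522, 0.08  ]), array([0.0295, 0.033 ]), array([319.2, 195.3])) [[320.0, 198.0], [320.0, 209.0]]
None [[439.0, 187.0], [451.0, 197.0]]
None [[439.0, 187.0], [451.0, 197.0]]
None [[437.0, 291.0], [447.0, 308.0]]
None [[437.0, 291.0], [447.0, 308.0]]
t: 31.5
eef_pos: [0.5253, -0.0657, 0.1461]
tool_rot: [-0.001, 0.708, 0.706, -0.001]
contact_force: [-0.2, -0.3, 0.3]
gripper_width: 0.802
grasp_force: 0.0
d tool [-0.0004  0.0011  0.1265] tcp [ 0.5258 -0.0647  0.1465] yaw(y axis) -0.0002
None None
80 (array([ 0.5274, -0.0644,  0.06  ]), array([0.0238, 0.0257]), array([321.7, 200.6]))
100 (array([ 0.5274, -0.0638,  0.06  ]), array([0.0258, 0.0272]), array([321.7, 199.8]))
120 (array([ 0.5281, -0.0563,  0.06  ]), array([0.0411, 0.0517]), array([322.7, 189.7]))
```

```bash
echo '[0,0.0016,0.03,0,0.8,0,0,0.035,0,0.8,0,0,0.035,0,0.8,0,0,0.026,0,0.8,0,0,0,0,0.8,0,0,0,0,0.3,0,0,0,0,0.3,0,0,0,0,0.3,0,0,0,0,0.3,0,0,-0.02,0,0.3,0,0,-0.035,0,0.3,0,0,-0.035,0,0.3,0,0,-0.035,0,0.3]' | python3 nudge.py 40
echo '[0.015,-0.003,0,0,0.3,0.03,-0.008,0,0,0.3,0.03,-0.008,0,0,0.3,0.03,-0.009,0,0,0.3,0.03,-0.009,0,0,0.3,0.03,-0.009,0,0,0.3,0.03,-0.009,0,0,0.3,0.03,-0.009,0,0,0.3,0.03,-0.009,0,0,0.3,0.03,-0.009,0,0,0.3,0.03,-0.009,0,0,0.3,0.0097,-0.001,0,0,0.3,0,0,0,0,0.3,0,0,0,0,0.3]' | python3 nudge.py
python3 - <<'E'
from h import *
c=cam("wrist"); np.savez("w15.npz",**c); togo([.4353,.26,.065]); p,_=Rt()
for t in(None,60,80): print(bore(c,[p[0],p[1],p[2]+.0395],55,t))
cv2.imwrite("pics/w15.png",c["im"])
E
```

```text
t: 32.85
eef_pos: [0.5278, -0.065, 0.1474]
tool_rot: [-0.0, 0.707, 0.707, 0.0]
contact_force: [0.6, 1.2, -0.6]
gripper_width: 0.605
grasp_force: 42.3
t: 34.25
eef_pos: [0.4364, 0.2586, 0.146]
tool_rot: [0.0, 0.707, 0.707, -0.0]
contact_force: [0.4, -0.7, -0.9]
gripper_width: 0.604
grasp_force: 42.3
d tool [ 0.0018 -0.0012  0.081 ] tcp [0.4365 0.2582 0.146 ] yaw(y axis) -0.0022
None
None
None
```

```bash
echo '[0.0012,-0.0015,0.01,0,0.3,0,0,0.02,0,0.3,0,0,0.02,0,0.3,0,0,0.01,0,0.3,0,0,0,0,0.3]' | python3 nudge.py
echo '[0,0,0.006,0,0.3,0,0,0.006,0,0.3,0,0,0,0,0.3]' | python3 nudge.py
python3 -c "
from h import *
togo([.4353,.26,.065])"
```

```text
t: 34.8
eef_pos: [0.4341, 0.2602, 0.0846]
tool_rot: [-0.0, 0.708, 0.707, -0.001]
contact_force: [-0.0, -0.3, -2.1]
gripper_width: 0.602
grasp_force: 42.5
t: 35.1
eef_pos: [0.4343, 0.2607, 0.0734]
tool_rot: [-0.0, 0.707, 0.707, -0.0]
contact_force: [0.2, -0.4, -1.3]
gripper_width: 0.608
grasp_force: 42.5
d tool [-0.0007  0.001   0.0084] tcp [0.4343 0.2607 0.0734] yaw(y axis) -0.0001
```

```bash
echo '[0,0.001,0.005,0,0.3,0,0,0,0,0.3,0,0,0,0,0.8,0,0,0,0,0.8,0,0,0,0,0.8,0,0,-0.02,0,0.8,0,0,-0.035,0,0.8,0,0,-0.035,0,0.8,0.01,0.01,-0.03,0,0.8,0.02,0.02,-0.02,0,0.8,0.02,0.02,-0.02,0,0.8,0,0,0,0,0.8,0,0,0,0,0.8]' | python3 nudge.py
python3 - <<'E'
from h import *
c=cam("wrist"); np.savez("w16.npz",**c); cv2.imwrite("pics/w16.png",c["im"]); togo([.4707,.31,.2])
E
```

```text
t: 36.4
eef_pos: [0.4856, 0.3109, 0.2287]
tool_rot: [0.0, 0.707, 0.707, -0.0]
contact_force: [-0.4, -0.0, -1.2]
gripper_width: 0.801
grasp_force: 0.0
d tool [-0.0001 -0.0142  0.0282] tcp [0.4849 0.3101 0.2282] yaw(y axis) -0.0006
```

View pics/w16.png

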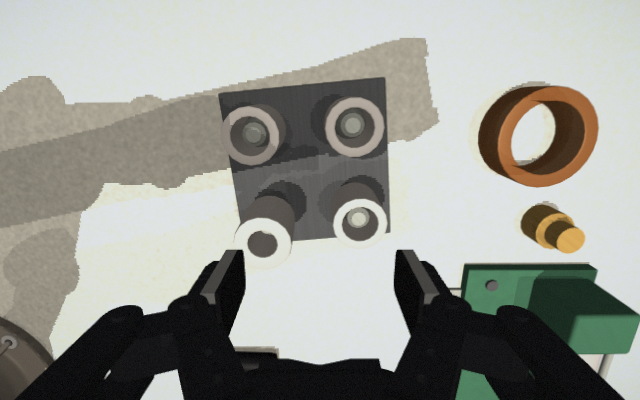

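All four sleeves are on pins: c (252,135), d (353,124) and b (359,221) are down, and a (264,243) stands up on the shoulder. I'll check the numbers, then turn the tool for the row.

```bash
python3 - <<'E'
from h import *
c=dict(np.load("w16.npz"))
P=onz(c,[(264,243)],.104); print("C",P, "b",onz(c,[(359,221)],.08),"d",onz(c,[(353.5,125.5)],.08),"c",onz(c,[(251.5,135)],.08))
c=cam("top"); g=cv2.cvtColor(c["im"],cv2.COLOR_BGR2GRAY)
cv2.imwrite("pics/top2.png",c["im"])
u,v=np.round(proj(c,[[.638,.04,.044]])[0]).astype(int); m=np.zeros_like(g); m[v-6:v+7,u-22:u+23]=(g[v-6:v+7,u-22:u+23]<45)*255
r=cv2.minAreaRect(cv2.findNonZero(m)); print(r,onz(c,cv2.boxPoints(r),.044).mean(0)[:2])
E
echo '[0,0,0,-0.14,0.8,0,0,0,-0.14,0.8,0,0,0,-0.14,0.8,0,0,0,-0.14,0.8,0,0,0,-0.14,0.8,0,0,0,-0.14,0.8,0,0,0,-0.14,0.8,0,0,0,-0.14,0.8,0,0,0,-0.14,0.8,0,0,0,-0.14,0.8,0,0,0,-0.14,0.8,0,0,0,-0.031,0.8,-0.02,-0.02,0.01,0,0.8,-0.019,-0.021,0.02,0,0.8,0,0,0.02,0,0.8,0,0,0,0,0.8,0,0,0,0,0.8]' | python3 nudge.py
python3 - <<'E'
from h import *
c=cam("wrist"); np.savez("w17.npz",**c); cv2.imwrite("pics/w17.png",c["im"]); togo([.5242,.269,.04]); print(bot.get_obs()["q"])
for t in(None,80,100,120): print(t,bore(c,[.5242,.269,.08],34,t))
print(proj(c,[[.5242,.269,.08]]))
E
```

```text
C [[0.43768605 0.26037087 0.104     ]] b [[0.52332094 0.27164326 0.08      ]] d [[0.51549282 0.35942987 0.08      ]] c [[0.42750371 0.35135839 0.08      ]]
((307.5, 198.0), (4.0, 27.0), 90.0) [0.6335255  0.03931571]
t: 38.2
eef_pos: [0.5238, 0.2701, 0.1786]
tool_rot: [-0.001, 0.0, 1.0, -0.0]
contact_force: [-0.4, -0.3, 0.5]
gripper_width: 0.799
grasp_force: 0.0
d tool [ 1.000e-04 -1.600e-03  1.393e-01] tcp [0.5243 0.2706 0.1793] yaw(y axis) 1.5708
[-1.00711106  0.43579896  0.55916531  1.8455405  -0.28154975  0.93920447
  1.24879939]
None (array([0.5242, 0.2686, 0.08  ]), array([0.0328, 0.0342]), array([318.1, 197.8]))
80 (array([0.5218, 0.2735, 0.08  ]), array([0.0213, 0.0281]), array([324.6, 194.9]))
100 (array([0.5241, 0.2685, 0.08  ]), array([0.0322, 0.0336]), array([318. , 197.7]))
120 (array([0.5241, 0.2686, 0.08  ]), array([0.0327, 0.0341]), array([318.1, 197.8]))
[[318.62903349 197.84522528]]
```

```bash
echo '[0.0001,-0.0018,0.03,0,0.8,0,0,0.035,0,0.8,0,0,0.035,0,0.8,0,0,0.039,0,0.8,0,0,0,0,0.8,0,0,0,0,0.3,0,0,0,0,0.3,0,0,0,0,0.3,0,0,0,0,0.3,0,0,-0.02,0,0.3,0,0,-0.035,0,0.3,0,0,-0.035,0,0.3,0,0,-0.03,0,0.3]' | python3 nudge.py 40
echo '[-0.005,-0.02,0,0,0.3,-0.005,-0.032,0,0,0.3,-0.005,-0.032,0,0,0.3,-0.005,-0.032,0,0,0.3,-0.005,-0.032,0,0,0.3,-0.005,-0.032,0,0,0.3,-0.005,-0.032,0,0,0.3,-0.005,-0.032,0,0,0.3,-0.005,-0.032,0,0,0.3,0,-0.032,0,0,0.3,0,0,0,0,0.3,0,0,0,0,0.3]' | python3 nudge.py
python3 - <<'E'
from h import *
c=cam("wrist"); np.savez("w18.npz",**c); cv2.imwrite("pics/w18.png",c["im"]); togo([.580,-.04,.0215])
im=c["im"]; hsv=cv2.cvtColor(im,cv2.COLOR_BGR2HSV); g=cv2.cvtColor(im,cv2.COLOR_BGR2GRAY).astype(int)
# free edge of strip and bed edge seen along image columns
for y in(-.03,0,.02,.09,.12,.14):
    o=[]
    for x in(.6105,.6665):
        u,v=proj(c,[[x,y,.006 if x<.65 else .016]])[0]; o+= [round(u),round(v)]
    u=o[0]; print(y,o,[int(t) for t in g[max(0,o[1]-8):o[1]+8,u]] if 0<=u<640 and 0<o[1]<400 else None)
E
```

```text
t: 39.55
eef_pos: [0.5248, 0.2682, 0.1622]
tool_rot: [0.001, 0.0, 1.0, 0.001]
contact_force: [1.0, 0.2, -2.3]
gripper_width: 0.592
grasp_force: 43.1
t: 40.75
eef_pos: [0.5695, -0.0406, 0.1603]
tool_rot: [0.0, 0.001, 1.0, 0.0]
contact_force: [-1.2, 1.5, -1.7]
gripper_width: 0.593
grasp_force: 43.2
d tool [-0.0104 -0.0008  0.1386] tcp [ 0.5695 -0.0393  0.1601] yaw(y axis) 1.5708
-0.03 [331, 221, 331, 278] [93, 93, 92, 91, 92, 93, 92, 94, 91, 94, 92, 92, 94, 94, 93, 91]
0 [362, 221, 362, 278] [150, 151, 144, 105, 94, 80, 77, 78, 78, 79, 80, 75, 80, 79, 78, 79]
0.02 [383, 221, 382, 278] [172, 171, 172, 174, 168, 92, 75, 120, 142, 142, 144, 142, 142, 141, 142, 149]
0.09 [457, 220, 454, 277] [227, 228, 228, 228, 226, 219, 145, 93, 156, 204, 201, 205, 209, 206, 203, 204]
0.12 [488, 220, 484, 277] [227, 226, 227, 227, 226, 217, 136, 88, 148, 198, 194, 199, 203, 199, 195, 197]
0.14 [508, 220, 504, 277] [225, 226, 226, 226, 223, 217, 146, 88, 147, 196, 193, 198, 201, 194, 192, 197]
```

```bash
echo '[-0.0105,-0.0007,0.02,0,0.3,0,0,0.035,0,0.3,0,0,0.035,0,0.3,0,0,0.025,0,0.3,0,0,0.015,0,0.3,0,0,0.005,0,0.3,0,0,0,0,0.3]' | python3 nudge.py
echo '[0,0,0.003,0,0.3,0,0,0,0,0.3]' | python3 nudge.py
python3 -c "
from h import *
togo([.58,-.04,.02])"
```

```text
t: 41.5
eef_pos: [0.5803, -0.0399, 0.0249]
tool_rot: [-0.0, -0.0, 1.0, 0.0]
contact_force: [-0.4, -0.7, -1.3]
gripper_width: 0.589
grasp_force: 43.1
t: 41.7
eef_pos: [0.5808, -0.0404, 0.0227]
tool_rot: [0.001, -0.0, 1.0, 0.0]
contact_force: [0.6, 0.0, -0.8]
gripper_width: 0.589
grasp_force: 43.2
d tool [0.0008 0.0004 0.0027] tcp [ 0.5808 -0.0404  0.0227] yaw(y axis) 1.5711
```

```bash
echo '[0,0,0.002,0,0.3,0,0,0,0,0.3,0,0,0,0,0.75,0,0,0,0,0.75,0,0,0,0,0.75,0,0,0,0,0.75,0,0,-0.02,0,0.75,0,0,-0.035,0,0.75,0,0,-0.035,0,0.75,0,0,-0.035,0,0.8,0,0,-0.035,0,0.8,0,0,0,0,0.8]' | python3 nudge.py
python3 - <<'E'
from h import *
c=cam("wrist"); np.savez("w19.npz",**c); cv2.imwrite("pics/w19.png",c["im"]); togo([.516,.359,.18])
for t in(None,80,100,120): print(t,bore(c,[.58,-.04,.06],34,t))
E
echo '[0.003,0.018,0,0,0.8,0.005,0.031,0,0,0.8,0.005,0.031,0,0,0.8,0.005,0.031,0,0,0.8,0.005,0.031,0,0,0.8,0.005,0.031,0,0,0.8,0.005,0.031,0,0,0.8,0.005,0.031,0,0,0.8,0.005,0.031,0,0,0.8,0.005,0.031,0,0,0.8,0.005,0.031,0,0,0.8,0.005,0.031,0,0,0.8,0.005,0.031,0,0,0.8,0.002,0.01,0,0,0.8,0,0,0,0,0.8,0,0,0,0,0.8]' | python3 nudge.py
python3 - <<'E'
from h import *
c=cam("wrist"); np.savez("w20.npz",**c); cv2.imwrite("pics/w20.png",c["im"]); togo([.516,.359,.04])
for t in(None,80,100,120): print(t,bore(c,[.516,.359,.08],34,t))
E
```

```text
t: 42.9
eef_pos: [0.583, -0.0411, 0.1844]
tool_rot: [0.004, 0.0, 1.0, 0.0]
contact_force: [0.4, -0.6, 0.5]
gripper_width: 0.801
grasp_force: 0.0
d tool [0.0655 0.3996 0.002 ] tcp [ 0.5816 -0.0406  0.182 ] yaw(y axis) 1.5709
None (array([ 0.5929, -0.0387,  0.06  ]), array([0.0569, 0.0618]), array([322.6, 198.1]))
80 None
100 (array([ 0.5793, -0.041 ,  0.06  ]), array([0.0318, 0.0329]), array([319.9, 182.5]))
120 (array([ 0.5795, -0.0409,  0.06  ]), array([0.0321, 0.0335]), array([320. , 182.7]))
t: 44.55
eef_pos: [0.5151, 0.3576, 0.179]
tool_rot: [-0.0, 0.001, 1.0, -0.001]
contact_force: [0.1, -0.3, -0.2]
gripper_width: 0.805
grasp_force: 0.0
d tool [-0.0005  0.0021  0.1394] tcp [0.5155 0.3571 0.1794] yaw(y axis) 1.5684
None (array([0.516 , 0.3577, 0.08  ]), array([0.0328, 0.0343]), array([320.4, 198.2]))
80 (array([0.5151, 0.3576, 0.08  ]), array([0.0303, 0.0325]), array([320.2, 197.2]))
100 (array([0.5158, 0.3577, 0.08  ]), array([0.0319, 0.0334]), array([320.4, 198. ]))
120 (array([0.5159, 0.3578, 0.08  ]), array([0.0324, 0.0339]), array([320.4, 198.1]))
```

```bash
echo '[-0.0004,0.0007,0.03,0,0.8,0,0,0.035,0,0.8,0,0,0.035,0,0.8,0,0,0.039,0,0.8,0,0,0,0,0.8,0,0,0,0,0.3,0,0,0,0,0.3,0,0,0,0,0.3,0,0,0,0,0.3,0,0,-0.02,0,0.3,0,0,-0.035,0,0.3,0,0,-0.035,0,0.3,0,0,-0.03,0,0.3]' | python3 nudge.py 40
echo '[-0.004,-0.018,0,0,0.3,-0.006,-0.03,0,0,0.3,-0.006,-0.03,0,0,0.3,-0.006,-0.03,0,0,0.3,-0.006,-0.03,0,0,0.3,-0.006,-0.03,0,0,0.3,-0.006,-0.03,0,0,0.3,-0.006,-0.03,0,0,0.3,-0.006,-0.03,0,0,0.3,-0.006,-0.03,0,0,0.3,-0.006,-0.03,0,0,0.3,0,0,0,0,0.3,0,0,0,0,0.3]' | python3 nudge.py
python3 -c "
from h import *
togo([.58,.04,.02])"
```

```text
t: 45.9
eef_pos: [0.5157, 0.3604, 0.1633]
tool_rot: [0.001, -0.0, 1.0, 0.001]
contact_force: [1.1, -0.5, -1.4]
gripper_width: 0.595
grasp_force: 42.7
t: 47.2
eef_pos: [0.5788, 0.0407, 0.1604]
tool_rot: [-0.0, 0.001, 1.0, -0.0]
contact_force: [0.5, 0.6, -2.7]
gripper_width: 0.597
grasp_force: 42.7
d tool [-0.0013 -0.0007  0.1404] tcp [0.5788 0.0407 0.1604] yaw(y axis) 1.5684
```

```bash
echo '[-0.001,-0.0005,0.02,0,0.3,0,0,0.035,0,0.3,0,0,0.035,0,0.3,0,0,0.025,0,0.3,0,0,0.015,0,0.3,0,0,0.005,0,0.3,0,0,0.003,0,0.3,0,0,0,0,0.3]' | python3 nudge.py
echo '[0,0,0.0015,0,0.3,0,0,0,0,0.3,0,0,0,0,0.75,0,0,0,0,0.75,0,0,0,0,0.75,0,0,0,0,0.75,0,0,-0.02,0,0.75,0,0,-0.035,0,0.75,0,0,-0.035,0,0.75,0,0,-0.035,0,0.8,0,0,-0.035,0,0.8,0,0,0,0,0.8]' | python3 nudge.py
python3 - <<'E'
from h import *
c=cam("wrist"); np.savez("w21.npz",**c); cv2.imwrite("pics/w21.png",c["im"]); togo([.4261,.3508,.18])
for t in(80,100,120,140): print(t,bore(c,[.58,.04,.06],34,t),bore(c,[.5795,-.041,.06],30,t))
E
```

```text
t: 48.0
eef_pos: [0.5811, 0.042, 0.0235]
tool_rot: [0.001, -0.0, 1.0, 0.0]
contact_force: [1.4, 0.1, -1.6]
gripper_width: 0.593
grasp_force: 42.7
t: 49.2
eef_pos: [0.5834, 0.0416, 0.186]
tool_rot: [0.004, 0.0, 1.0, 0.001]
contact_force: [0.1, 0.2, 0.7]
gripper_width: 0.802
grasp_force: 0.0
d tool [0.1558 0.309  0.0034] tcp [0.582  0.0418 0.1836] yaw(y axis) 1.5709
80 None (array([ 0.5757, -0.0452,  0.06  ]), array([0.0211, 0.0269]), array([214.7, 177.3]))
100 (array([0.5806, 0.0414, 0.06  ]), array([0.0317, 0.0332]), array([319.3, 183. ])) (array([ 0.5791, -0.0407,  0.06  ]), array([0.0301, 0.0342]), array([220.6, 181.3]))
120 (array([0.5808, 0.0416, 0.06  ]), array([0.0321, 0.0336]), array([319.6, 183.2])) (array([ 0.5791, -0.0404,  0.06  ]), array([0.0311, 0.0345]), array([220.9, 181.3]))
140 (array([0.581 , 0.0416, 0.06  ]), array([0.0331, 0.0341]), array([319.7, 183.5])) (array([ 0.5794, -0.0406,  0.06  ]), array([0.0306, 0.035 ]), array([220.8, 181.6]))
```

```bash
echo '[0.008,0.016,0,0,0.8,0.0155,0.031,0,0,0.8,0.0155,0.031,0,0,0.8,0.0155,0.031,0,0,0.8,0.0155,0.031,0,0,0.8,0.0155,0.031,0,0,0.8,0.0155,0.031,0,0,0.8,0.0155,0.031,0,0,0.8,0.0155,0.031,0,0,0.8,0.0155,0.031,0,0,0.8,0.008,0.014,0,0,0.8,0,0,0,0,0.8,0,0,0,0,0.8]' | python3 nudge.py
python3 - <<'E'
from h import *
c=cam("wrist"); np.savez("w22.npz",**c); cv2.imwrite("pics/w22.png",c["im"]); togo([.4261,.3508,.04])
for t in(None,80,100,120): print(t,bore(c,[.4261,.3508,.08],34,t))
E
```

```text
t: 50.55
eef_pos: [0.4252, 0.3492, 0.1807]
tool_rot: [-0.0, 0.0, 1.0, -0.001]
contact_force: [1.3, -0.9, 0.3]
gripper_width: 0.8
grasp_force: 0.0
d tool [-0.0004  0.0024  0.1409] tcp [0.4257 0.3486 0.1809] yaw(y axis) 1.5687
None (array([0.4244, 0.3506, 0.08  ]), array([0.0324, 0.0341]), array([322. , 195.4]))
80 (array([0.4238, 0.3505, 0.08  ]), array([0.0305, 0.0328]), array([321.8, 194.7]))
100 (array([0.4243, 0.3506, 0.08  ]), array([0.0321, 0.0338]), array([321.9, 195.4]))
120 (array([0.4244, 0.3505, 0.08  ]), array([0.0326, 0.0342]), array([321.9, 195.4]))
```

```bash
echo '[0.0013,0.002,0.03,0,0.8,0,0,0.035,0,0.8,0,0,0.035,0,0.8,0,0,0.0405,0,0.8,0,0,0,0,0.8,0,0,0,0,0.3,0,0,0,0,0.3,0,0,0,0,0.3,0,0,0,0,0.3,0,0,-0.02,0,0.3,0,0,-0.035,0,0.3,0,0,-0.035,0,0.3,0,0,-0.03,0,0.3]' | python3 nudge.py 40
echo '[-0.01,-0.015,0,0,0.3,-0.02,-0.03,0,0,0.3,-0.02,-0.03,0,0,0.3,-0.02,-0.03,0,0,0.3,-0.02,-0.03,0,0,0.3,-0.02,-0.03,0,0,0.3,-0.02,-0.03,0,0,0.3,-0.02,-0.03,0,0,0.3,-0.0055,-0.0055,0,0,0.3,0,0,0,0,0.3,0,0,0,0,0.3]' | python3 nudge.py
python3 -c "
from h import *
togo([.58,.12,.02])"
```

```text
t: 51.9
eef_pos: [0.4235, 0.3533, 0.1632]
tool_rot: [0.0, -0.0, 1.0, 0.001]
contact_force: [0.1, 0.3, -0.2]
gripper_width: 0.607
grasp_force: 44.0
t: 53.0
eef_pos: [0.5785, 0.1238, 0.1609]
tool_rot: [-0.0, -0.001, 1.0, 0.001]
contact_force: [0.0, 0.3, -1.3]
gripper_width: 0.609
grasp_force: 44.0
d tool [-0.0016 -0.004   0.1409] tcp [0.5785 0.1238 0.1609] yaw(y axis) 1.5725
```

```bash
echo '[-0.0008,-0.003,0.02,0,0.3,0,0,0.035,0,0.3,0,0,0.035,0,0.3,0,0,0.025,0,0.3,0,0,0.015,0,0.3,0,0,0.005,0,0.3,0,0,0.003,0,0.3,0,0,0,0,0.3]' | python3 nudge.py
echo '[0,0,0.002,0,0.3,0,0,0,0,0.3,0,0,0,0,0.75,0,0,0,0,0.75,0,0,0,0,0.75,0,0,0,0,0.75,0,0,-0.02,0,0.75,0,0,-0.035,0,0.75,0,0,-0.035,0,0.75,0,0,-0.035,0,0.8,0,0,-0.035,0,0.8,0,0,0,0,0.8]' | python3 nudge.py
python3 - <<'E'
from h import *
c=cam("wrist"); np.savez("w23.npz",**c); cv2.imwrite("pics/w23.png",c["im"]); togo([.436,.2605,.2])
for t in(100,120,140): print(t,bore(c,[.58,.12,.06],34,t),bore(c,[.5805,.0415,.06],30,t))
E
```

```text
t: 53.8
eef_pos: [0.5805, 0.1197, 0.0236]
tool_rot: [0.001, -0.0, 1.0, 0.0]
contact_force: [-0.5, 0.6, -0.6]
gripper_width: 0.606
grasp_force: 44.0
t: 55.0
eef_pos: [0.5829, 0.1193, 0.1856]
tool_rot: [0.004, 0.0, 1.0, 0.001]
contact_force: [0.6, -0.2, 0.5]
gripper_width: 0.8
grasp_force: 0.0
d tool [ 0.1453  0.1411 -0.0172] tcp [0.5814 0.1195 0.1831] yaw(y axis) 1.571
100 (array([0.5802, 0.119 , 0.06  ]), array([0.0312, 0.0331]), array([319. , 183.3])) (array([0.5792, 0.0398, 0.06  ]), array([0.029 , 0.0296]), array([223.6, 182.2]))
120 (array([0.5804, 0.1191, 0.06  ]), array([0.0317, 0.0336]), array([319.2, 183.5])) (array([0.5801, 0.0418, 0.06  ]), array([0.0311, 0.034 ]), array([226.1, 183.3]))
140 (array([0.5804, 0.1192, 0.06  ]), array([0.0327, 0.0339]), array([319.2, 183.5])) (array([0.5804, 0.0416, 0.06  ]), array([0.0309, 0.0346]), array([226. , 183.7]))
```

Row done. Now C on pin a; its rim is at z=0.104, so the camera stays higher.

```bash
echo '[0.015,0.015,-0.01,0,0.8,0.03,0.03,-0.01,0,0.8,0.03,0.03,0,0,0.8,0.03,0.03,0,0,0.8,0.03,0.03,0,0,0.8,0.01,0.006,0,0,0.8,0,0,0,0,0.8,0,0,0,0,0.8]' | python3 nudge.py
python3 - <<'E'
from h import *
c=cam("wrist"); np.savez("w24.npz",**c); cv2.imwrite("pics/w24.png",c["im"]); togo([.436,.2605,.064])
for t in(None,60,80,100,120): print(t,bore(c,[.436,.2605,.104],34,t))
t=cam("top"); m=cv2.inRange(cv2.cvtColor(t["im"],cv2.COLOR_BGR2HSV),(3,90,40),(22,255,255)); m[:175]=0;m[240:]=0;m[:,:370]=0;m[:,465:]=0
r=cv2.minAreaRect(cv2.findNonZero(m)); P=onz(t,cv2.boxPoints(r),.05); print("carton",P[:,:2],P.mean(0))
E
```

```text
t: 55.85
eef_pos: [0.4353, 0.2591, 0.2004]
tool_rot: [-0.0, 0.0, 1.0, -0.0]
contact_force: [-0.0, -0.4, 0.7]
gripper_width: 0.797
grasp_force: 0.0
d tool [-1.000e-04  1.900e-03  1.365e-01] tcp [0.4359 0.2588 0.2005] yaw(y axis) 1.5688
None (array([0.4349, 0.2554, 0.104 ]), array([0.0247, 0.0265]), array([315.1, 197.6]))
60 (array([0.4361, 0.2877, 0.104 ]), array([0.0198, 0.0252]), array([358.1, 199.1]))
80 (array([0.4353, 0.2592, 0.104 ]), array([0.017, 0.02 ]), array([320.2, 198.1]))
100 (array([0.4349, 0.2554, 0.104 ]), array([0.024 , 0.0261]), array([315.1, 197.5]))
120 (array([0.4349, 0.2554, 0.104 ]), array([0.0248, 0.0266]), array([315.1, 197.6]))
carton [[ 0.54224786 -0.18508932]
 [ 0.67130987 -0.18799382]
 [ 0.6726304  -0.43124068]
 [ 0.54214154 -0.42433175]] [ 0.60708242 -0.30716389  0.05      ]
```

```bash
python3 - <<'E'
from h import *
for f in("w16","w17","w20","w22"):
    c=dict(np.load(f+".npz"))
    for t in(80,100,120): print(f,t,bore(c,[.436,.26,.104],32,t))
    if f=="w16":
        for q in([.524,.2687],[.516,.3578],[.4244,.3506]): print(q,bore(c,[*q,.08],28,100))
c=dict(np.load("w24.npz")); i=c["im"][120:280,240:400]; j=dict(np.load("w16.npz"))["im"][170:330,190:350]
cv2.imwrite("pics/cmp.png",cv2.resize(np.hstack([j,i]),(800,400),interpolation=2))
E
```

```text
w16 80 None
w16 100 (array([0.4358, 0.2599, 0.104 ]), array([0.0221, 0.0251]), array([261.9, 243.5]))
w16 120 (array([0.4358, 0.2598, 0.104 ]), array([0.0223, 0.0256]), array([261.9, 243.6]))
[0.524, 0.2687] (array([0.5239, 0.269 , 0.08  ]), array([0.0301, 0.0328]), array([359.6, 223.6]))
[0.516, 0.3578] (array([0.5162, 0.3582, 0.08  ]), array([0.033 , 0.0342]), array([354.3, 127. ]))
[0.4244, 0.3506] (array([0.4257, 0.3507, 0.08  ]), array([0.0327, 0.0352]), array([249.5, 135.8]))
w17 80 (array([0.4356, 0.2592, 0.104 ]), array([0.0254, 0.027 ]), array([302.3,  71.2]))
w17 100 (array([0.4357, 0.2592, 0.104 ]), array([0.0263, 0.0278]), array([302.3,  71.4]))
w17 120 (array([0.4355, 0.2593, 0.104 ]), array([0.0269, 0.029 ]), array([302.4,  71.1]))
w20 80 (array([0.4329, 0.2588, 0.104 ]), array([0.0199, 0.0229]), array([161. ,  82.2]))
w20 100 (array([0.4355, 0.2595, 0.104 ]), array([0.0237, 0.0281]), array([162.6,  86.7]))
w20 120 (array([0.4356, 0.2595, 0.104 ]), array([0.0241, 0.0283]), array([162.6,  86.7]))
w22 80 None
w22 100 (array([0.4347, 0.2594, 0.104 ]), array([0.0222, 0.0259]), array([192.7, 219.4]))
w22 120 (array([0.4349, 0.2595, 0.104 ]), array([0.0224, 0.0265]), array([192.8, 219.7]))
```

View pics/cmp.png

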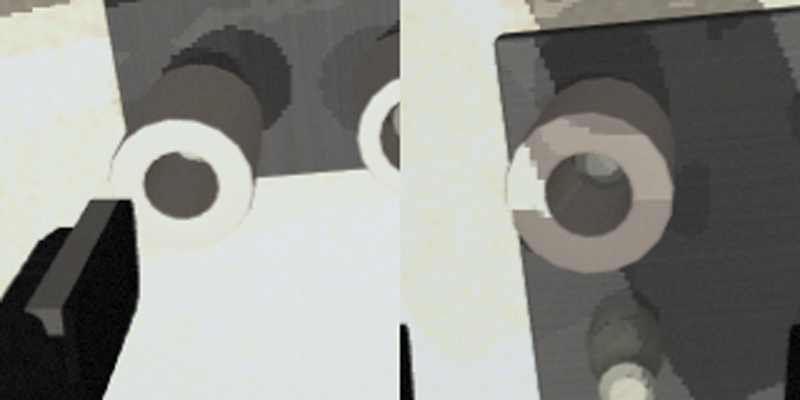

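At the step-2 picture C stood upright on its pin. It leaned slightly only after D was taken off, which doesn't matter. C goes to scrap.

```bash
echo '[0.001,-0.002,0.03,0,0.8,0,0,0.035,0,0.8,0,0,0.035,0,0.8,0,0,0.0365,0,0.8,0,0,0,0,0.8,0,0,0,0,0.3,0,0,0,0,0.3,0,0,0,0,0.3,0,0,0,0,0.3,0,0,-0.02,0,0.3,0,0,-0.035,0,0.3,0,0,-0.035,0,0.3,0,0,-0.035,0,0.3]' | python3 nudge.py 40
echo '[-0.005,-0.015,0,0,0.3,-0.01,-0.032,0,0,0.3,-0.01,-0.032,0,0,0.3,-0.01,-0.032,0,0,0.3,-0.01,-0.032,0,0,0.3,-0.01,-0.032,0,0,0.3,-0.01,-0.032,0,0,0.3,-0.01,-0.032,0,0,0.3,-0.01,-0.032,0,0,0.3,-0.01,-0.032,0,0,0.3,-0.01,-0.032,0,0,0.3,-0.01,-0.032,0,0,0.3,-0.01,-0.032,0,0,0.3,-0.01,-0.032,0,0,0.3,-0.01,-0.032,0,0,0.3,-0.01,-0.032,0,0,0.3,-0.01,-0.032,0,0,0.3,-0.005,-0.015,0,0,0.3,0,0,0,0,0.3,0,0,0,0,0.3]' | python3 nudge.py
python3 -c "
from h import *
togo([.607,-.306,.03])"
```

```text
t: 57.25
eef_pos: [0.4339, 0.2585, 0.1913]
tool_rot: [0.0, -0.0, 1.0, 0.001]
contact_force: [0.4, -0.4, 0.2]
gripper_width: 0.607
grasp_force: 42.1
t: 59.25
eef_pos: [0.6037, -0.2828, 0.1887]
tool_rot: [-0.0, -0.0, 1.0, 0.001]
contact_force: [-0.6, 1.2, -0.7]
gripper_width: 0.604
grasp_force: 42.1
d tool [-0.0034 -0.0234  0.1587] tcp [ 0.6037 -0.2828  0.1887] yaw(y axis) 1.5711
```

```bash
echo '[-0.003,-0.01,0.03,0,0.3,0,0,0.035,0,0.3,0,0,0.035,0,0.3,0,0,0.03,0,0.3,0,0,0.025,0,0.3,0,0,0.004,0,0.3,0,0,0,0,0.3,0,0,0,0,0.3]' | python3 nudge.py
echo '[0,0,0,0,0.75,0,0,0,0,0.75,0,0,0,0,0.75,0,0,0,0,0.75,0,0,-0.02,0,0.75,0,0,-0.035,0,0.75,0,0,-0.035,0,0.75,0,0,-0.035,0,0.8,0,0,-0.035,0,0.8,0.02,0.03,0,0,0.8,0.02,0.03,0,0,0.8,0.02,0.03,0,0,0.8,0.02,0.03,0,0,0.8,0.01,0.03,0,0,0.8,0,0.03,0,0,0.8,0,0.03,0,0,0.8,0,0,0,0,0.8,0,0,0,0,0.8]' | python3 nudge.py
python3 - <<'E'
from h import *
c=cam("wrist"); cv2.imwrite("pics/w25.png",c["im"]); togo([.52,-.07,.2])
for t in(100,120,140):
    print(t,[bore(c,[*q,.06],30,t) for q in((.5795,-.041),(.5805,.0415),(.5803,.119))])
    print(bore(c,[.607,-.293,.065],30,t))
g=cv2.cvtColor(c["im"],cv2.COLOR_BGR2GRAY)
u,v=np.round(proj(c,[[.638,.0395,.044]])[0]).astype(int); print(u,v); y0,x0=max(0,v-25),max(0,u-80)
m=(g[y0:v+25,x0:u+80]<35).astype(np.uint8); n,l,st,ce=cv2.connectedComponentsWithStats(m); i=1+st[1:,4].argmax(); r=cv2.minAreaRect(cv2.findNonZero((l==i).astype(np.uint8)));P=onz(c,cv2.boxPoints(r)+[x0,y0],.044);print(r[1:],P[:,:2].tolist(),P.mean(0))
e=[]
for y in np.arange(-.065,.15,.01):
    u,v=np.round(proj(c,[[.6105,y,.003]])[0]).astype(int)
    if 0<=u<640 and 8<v<392:
        s=g[v-7:v+8,u].astype(int); e.append((u,v-7+s.argmin()))
P=onz(c,e,.003); print(np.round(P[:,:2],4).tolist())
E
```

```text
t: 60.05
eef_pos: [0.6079, -0.2935, 0.0317]
tool_rot: [0.001, -0.0, 1.0, -0.0]
contact_force: [-0.8, 0.0, -2.0]
gripper_width: 0.604
grasp_force: 41.1
t: 61.85
eef_pos: [0.517, -0.0833, 0.1905]
tool_rot: [0.0, -0.001, 1.0, 0.0]
contact_force: [-0.5, -0.7, 0.2]
gripper_width: 0.801
grasp_force: 0.0
d tool [-0.003   0.0144 -0.0095] tcp [ 0.517  -0.0844  0.1905] yaw(y axis) 1.5707
100 [(array([ 0.5792, -0.0415,  0.06  ]), array([0.0298, 0.0337]), array([365.9, 252.4])), (array([0.5802, 0.0403, 0.06  ]), array([0.0286, 0.0344]), array([455.8, 253.3])), (array([0.5801, 0.1177, 0.06  ]), array([0.0276, 0.0357]), array([539.9, 253.1]))]
(array([ 0.6071, -0.2908,  0.065 ]), array([0.0204, 0.0268]), array([ 94.6, 281.3]))
120 [(array([ 0.5793, -0.0414,  0.06  ]), array([0.0305, 0.0345]), array([366. , 252.5])), (array([0.5803, 0.0401, 0.06  ]), array([0.0293, 0.035 ]), array([455.6, 253.4])), (array([0.5801, 0.1176, 0.06  ]), array([0.0284, 0.0358]), array([539.8, 253.1]))]
(array([ 0.6072, -0.2908,  0.065 ]), array([0.0211, 0.0274]), array([ 94.6, 281.4]))
140 [(array([ 0.5792, -0.0415,  0.0
[... 274 characters left out ...]
0.0276]), array([ 94.6, 281.5]))
442 298
((130.99996948242188, 48.99999237060547), -0.0) [[0.6666675840771302, -0.010580405858920242], [0.6095723333234103, -0.014418344132651875], [0.6098639536870646, 0.1149994745379227], [0.6673860938306944, 0.12589839362789304]] [0.63837249 0.05397478 0.044     ]
[[0.6088, -0.0653], [0.6051, -0.0555], [0.6015, -0.0458], [0.6027, -0.0349], [0.6099, -0.0247], [0.6075, -0.015], [0.6185, -0.0044], [0.6087, 0.0048], [0.6051, 0.0144], [0.6099, 0.0247], [0.6185, 0.0354], [0.6136, 0.0449], [0.6051, 0.0539], [0.6015, 0.0644], [0.6015, 0.0743], [0.6015, 0.0842], [0.6186, 0.0967], [0.61, 0.1054], [0.6101, 0.1154], [0.6174, 0.1268], [0.6064, 0.1337], [0.6028, 0.1431]]
```

```bash
python3 - <<'E'
from h import *
c=cam("top"); cv2.imwrite("pics/top3.png",c["im"]); a=cv2.imread("pics/top2.png")
ga,gb=[cv2.cvtColor(i,cv2.COLOR_BGR2GRAY) for i in(a,c["im"])]
for g in(ga,gb):
    m=np.zeros_like(g); m[191:205,284:330]=(g[191:205,284:330]<45)*255; print(cv2.minAreaRect(cv2.findNonZero(m)))
    print(g[186:206,280].tolist(),g[186:206,335].tolist())
E
```

```text
((307.5, 198.0), (4.0, 27.0), 90.0)
[58, 60, 58, 54, 68, 99, 115, 116, 116, 115, 116, 116, 116, 117, 116, 117, 118, 117, 116, 115] [63, 63, 63, 66, 63, 92, 115, 117, 117, 117, 118, 118, 118, 117, 117, 117, 117, 118, 118, 117]
((307.5, 198.5), (5.0, 27.0), 90.0)
[60, 59, 57, 53, 66, 100, 115, 116, 114, 114, 115, 116, 117, 116, 115, 116, 116, 115, 116, 115] [61, 61, 61, 64, 61, 91, 114, 116, 117, 115, 116, 116, 116, 117, 115, 115, 115, 114, 103, 84]
```

The straightedge hasn't moved and nothing is touching the robot, so I'm handing in.

```bash
python3 -c "
from station import bot, cams, job
print(job.hand_in())"
```

```text
the job is handed in; nothing more can be done
None
```

I handed the job in at about 62 s, and the judge returned no verdict: the straightedge is flush against the bed, three sleeves dropped and stand in a row about 4 mm off its free edge, and the one that stayed up is in the scrap carton.

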